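Pack the camp cutting board, close the gear case and pin it

ROBOT

A 6-joint arm with a two-finger parallel gripper is mounted at the origin on the work surface. World frame = base frame: x ahead of the robot, y to its left, z up, the work surface at z = 0. Lengths are in m, angles in rad, forces in N, time in s.
With the tool pointing down it reaches from about 0.35 to 0.975 m from the base axis. Payload 4.9 kg.
Tool frame: the origin (TCP) lies at the very end of the fingers, on their centre line; the grasp point (between the pads) lies 19 mm behind it; z points along the fingers, y is the direction in which the jaws open and shut (so a half turn about z gives the same grasp; the last joint's range is limited). The gripper opens to 85 mm and grips with 20 to 120 N. Pads are 22 mm wide; open, the fingers measure 114 mm over their backs; the gripper's body (76 mm by 85 mm) begins 54 mm behind the grasp point. The pads swing forward as they close: fully open they stand 13 mm farther back than shut.
Start: joints at [1.147, 0.053, 1.613, -0, 1.476, -0.119], TCP at [0.188, 0.596, 0.231] pointing down, gripper open.
Joint ranges: [-3.01, 3.01], [-1.01, 2.22], [0.06, 2.58], [-1.02, 4.17], [0.09, 2.62], [-3.14, 3.14]. Speed limits (rad/s): [2.57, 2.57, 3.14, 3.14, 3.14, 3.14].

INTERFACE

Orientations are given as a unit quaternion [w, x, y, z].
In Python, from plant import monitor, eyes, manip gives the robot as it stands.
- The arm moves only by the tool step_arm, never from a script. Its argument "motion" is a list of rows, each a list of 7 numbers: the shift along the world's x, y, z scaled (see below), then the turn, a rotation vector about the world's x, y, z scaled (see below), then the closure in counts, from 0 (fully open) to 255 (shut). In form: [[x, y, z, ax, ay, az, grip], ...]. A call has 1 to 10 rows; each row is the pose to reach, as a shift and turn from the pose commanded when the call began; what a row does not reach only later rows make up. The controller multiplies each number of a shift by 0.5 m and each number of a turn by 1.5 rad. A row lasts 1/10 s, in which the tool goes at most 50 mm and 8.59 degrees, less where a joint would pass 70% of its speed; a pose out of reach is approached as far as the arm can. A call with a number of a shift or a turn outside -1 to 1 is refused whole. A call with a gripper value outside its range is refused whole. The fingers move at their own pace and stop on an object; the grip force is fixed at half the most. Time passes only in rows, so rows that repeat a pose let the fingers close. It gives the time, the measured TCP pose, the force and the opening at its end, in the units of the state.
- monitor.state(): the state, without advancing time (a new reading comes with each control period).
- eyes.grab_frame(name): name is "scene" or "top" or "wrist"; returns a dict with "pixels" (420x560x3 uint8, red, green, blue), "mtx" (3x3 intrinsics, pixels), "rvec" (rotation vector, rad) and "tvec" (3), from world to camera coordinates, as OpenCV has them; the wrist camera has in their place "hand_eye" (4x4, takes a point from camera to tool coordinates, whose origin is the TCP and whose axes are the flange's). Camera axes: x right, y down, z forward; pixel columns grow to the right and rows downward; lengths in m; the calibration is good to about 2 mm. A picture is of the moment at which its call begins: read the wrist's pose just before it. There is no depth.
- manip.job_done(): hands the job in, once; it reports no verdict.
Trained networks look in the newest picture that a camera, given by its name, has taken for a name from the list of things; names that differ only in an ending like _2 or _b are one class to them, and where a whole thing is asked for, a point or a joint stands for the part that bears it (a point fixed in the world has none). Each returns a list of dicts, best first, with "p" (0 to 1); they miss things now and then, are a little off and sometimes report something else, mostly with a low value. They report only what shows in the picture. A call takes as long as a camera call.
- eyes.look_for(name, camera): "box" ([centre column, centre row, width, height] in pixels, round what is visible of it).
- eyes.pinpoint(name, camera): "uv" ([column, row] in pixels: a listed point, or the origin of a listed thing).
The state is a dict: "time": time; "joint_pos": joint angles; "joint_vel": joint speeds; "joint_efforts": joint torques, N m; "tool_pos": TCP position; "tool_rot": TCP orientation; "contact_force": force on the tool from outside, world axes, zero at the start; "ft_torque": the same for the moment, N m; "gripper_width": opening from 0.0 (shut) to 1.0 (fully open).
Only numpy, scipy, OpenCV 4.12 (cv2) and the standard library are available. Lean on these libraries where they do the work, as an engineer would, in place of code of your own. Each camera call takes 0.05 s, during which the arm holds its last target.

TASK

Pack the gear case for a customer: slide the dark wooden cutting board up out of the rack by its top edge and stand it down in the divider channel inside the case, then swing the lid shut. Push the red-knobbed lock pin down through the holes in the lid's and the case's front lugs until its collar is seated, and finish still gripping or pressing the pin, pushing down so that the lid stays squeezed fully shut on its springy rubber seal. Leave the other goods where they are.

Things in the scene. Friction and masses are not known exactly. Their poses are not given: they have to be found in the camera images.
- rack: wooden plate rack, fixed: base 160 x 200 x 14 mm, origin under its centre. Three slots along its x at y = -60, 0, +60 mm, each two pairs of 8 mm dowels (x = -45, +45 mm, tops 85 mm above the table), 12 mm gap. The dark board stands on the base in any one slot; a white board and an iron griddle of the same outline stand in the others. Lifted 75 mm, a board is clear
- board_mid (a point): centre of the dark brown wooden cutting board, 140 mm long (its x), 9 mm thick (its y), 115 mm tall (its z), about 0.1 kg; it stands on its long edge in the rack, its top edge 57.5 mm above this point (129 mm above the table)
- case: olive-green hard gear case, fixed; origin at the centre of its underside; 180 mm (x) by 240 mm (y), rim 130 mm above the table, walls 6 mm, inner floor 8 mm up. Its front with the lug is at -x, its hinge at +x. Inside, where y is above -9 mm, a foam nest 53 mm high holds a steel tin reaching 82 mm up
- channel (a point): middle of the bottom of the light grey divider channel on the case's inner floor, 8 mm above the table, at y = -50 mm of the case; axes as the case. It runs along x: 130 mm long, 14 mm wide, 45 mm deep, with a flared mouth above (29 mm wide, up to 67 mm above the table). The board's long edge goes down to its bottom; the board's top is then 7 mm below the rim
- hinge (a point): middle of the lid's hinge axis, at the height of the rim (130 mm), on the case's back edge (x = +90 mm of the case); the axis runs along the case's y; x, y, z as the case
- lid (a joint): swing of the lid, rad: 0 = lying on the uncompressed seal (still tipped up 0.06 rad), grows as it opens, to 1.8; starts at 1.5 to 1.75, nearly upright. Stiff hinge (0.4 N m): it stays where it is left. Lid 180 mm from hinge to front edge, 240 mm wide, 0.3 kg; inner face in line with the hinge axis, outer face (top when shut) 25 to 27 mm from it
- seal (a joint): squeeze of the springy rubber seal in rad: 0 = uncompressed (front lug of the lid about 12 mm above that of the case), 0.06 = lid fully shut, lugs face to face, a hard stop. It springs back as soon as nobody presses; about 2 N on the lid's lug start it and about 8 N hold it fully shut
- base_hole (a point): centre of the upper mouth of the 14 mm hole in the case's steel front lug: lug 36 x 60 x 10 mm, top 130 mm above the table, hole 108 mm in front of the case's centre (18 mm in front of the shell); x, y, z as the case
- lid_hole (a point): centre of the upper mouth of the 14 mm hole in the lid's steel front lug (10 mm thick, 36 x 60 mm, z = outer side), 198 mm from the hinge; it comes above the hole of the case's lug when the lid is down, 140 mm above the table when fully shut. The lid's top stands 15 to 17 mm above its lug, its front face 18 mm behind the hole
- pin_block: wooden block 56 x 56 x 52 mm, fixed, origin at the centre of its underside; the lock pin stands in the 14 mm hole in its middle
- pin_grip (a point): centre of the red knob (24 mm across, 34 mm high) of the lock pin, which stands upright with z up. The pin is 81 mm long, 0.06 kg: steel shank 10 mm across and 42 mm long with a bevelled foot, then a steel collar 28 mm across and 5 mm thick whose underside is 22 mm below this point, then the knob
- pin_tip (a point): foot of the lock pin's shank, 64 mm below the centre of its knob; z along the pin, towards the knob
- white_board: bystander, leave alone: white plastic board in the rack, origin at the middle of its lower edge, 140 x 9 x 115 mm
- griddle: bystander, leave alone: black iron griddle plate in the rack, origin at the middle of its lower edge, 140 x 8 x 115 mm
- mug_a: bystander, leave alone: steel mug, 80 mm across, 80 mm high, handle at +y, origin under its centre
- mug_b: bystander, leave alone: aluminium mug, 88 mm across, 90 mm high, handle at +y, origin under its centre
- wood_cup: bystander, leave alone: wooden cup, 72 mm across, 65 mm high, origin under its centre
- tin: bystander, leave alone: flat round aluminium tin, 70 mm across, 34 mm high, origin under its centre

How it is judged:
On the way, in this order (a step that is already met when the one before it is completed fails the run):
1. the dark board is lifted clear of the rack's dowels in the fingers (z of board_mid in the frame of rack above 0.15 m and contact force between the fingers and cutting_board above 0.5 N), for 0.1 s.
2. the board stands in the case's channel, let go (z of board_mid in the frame of channel between 0.05 and 0.064 m and y of board_mid in the frame of channel between -0.012 and 0.012 m and x of board_mid in the frame of channel between -0.025 and 0.025 m and angle between board_mid's own z axis and vertical below 0.2 rad and contact force between the fingers and cutting_board below 0.1 N), for 0.2 s.
3. the lid is swung down onto its seal (value of joint lid below 0.04 rad), for 0.2 s.
4. the pin is through both lugs (horizontal distance between pin_tip and base_hole below 0.005 m and angle between pin_tip's own z axis and vertical below 0.12 rad and z of pin_tip in the frame of base_hole below -0.012 m and value of joint lid below 0.04 rad), for 0.1 s.
At the end, for the whole second after the job is handed in: The board stands in the channel (on its floor within 6 mm); the pin is upright through both lug holes, its collar within 4 mm of seated on the fully shut lid; the seal is squeezed to at least 0.05 of 0.06 rad and the fingers still push on the pin with over 3 N (z of board_mid in the frame of channel between 0.05 and 0.064 m and y of board_mid in the frame of channel between -0.012 and 0.012 m and x of board_mid in the frame of channel between -0.025 and 0.025 m and angle between board_mid's own z axis and vertical below 0.2 rad and horizontal distance between pin_tip and base_hole below 0.005 m and angle between pin_tip's own z axis and vertical below 0.12 rad and z of pin_tip in the frame of base_hole below -0.028 m and value of joint lid below 0.02 rad and value of joint seal above 0.05 rad and contact force between the fingers and pin above 3 N); the arm keeps its last pose, push and grip.
It fails at once if other goods are shifted by more than 30 mm (distance of any of white_board, griddle, mug_a, mug_b, wood_cup, tin from where it was at the start of the episode above 0.03 m).
It also fails if it takes over 69 s, if anything falls off the work surface, if the arm or the gripper's body presses on something with over 40 N, if the wrist force passes 120 N, or if a joint passes its speed limit or range.

## Working session

There is one attempt and no reset: what is moved stays moved. The work goes in short steps, Python scripts to look and compute and a tool call to move; the robot and the scene stay as the last step left them, time stands still between calls to the robot, and variables do not carry over. Pictures are saved under pics/ and viewed, and the job is handed in when it is done.

Besides the shell and the picture viewer there is one more tool, called after ">>>" in YAML: its name, and indented under it one key for each argument. step_arm: Moves the arm, as the interface text tells. Its arguments: {"type":"object","properties":{"motion":{"type":"array","items":{"type":"array","items":{"type":"number"}}}},"required":["motion"]}

```bash
ls; mkdir -p pics; cat > h.py <<'E'
import numpy as np, cv2
from plant import monitor, eyes, manip
from scipy.spatial.transform import Rotation as R
def cam(f, st=None):
    K=np.array(f["mtx"],float)
    if "hand_eye" in f:
        T=np.array(f["hand_eye"]); q=st["tool_rot"]; Rw=R.from_quat([q[1],q[2],q[3],q[0]]).as_matrix()
        Rc=Rw@T[:3,:3]; c=Rw@T[:3,3]+np.array(st["tool_pos"])
        return K,Rc,c
    Rm=cv2.Rodrigues(np.array(f["rvec"],float))[0]
    return K,Rm.T,-Rm.T@np.array(f["tvec"],float).ravel()
def ray(C,uv):
    K,Rc,c=C
    d=Rc@np.linalg.inv(K)@np.array([uv[0],uv[1],1.0]); return c,d/np.linalg.norm(d)
def atz(C,uv,z):
    c,d=ray(C,uv); return c+d*(z-c[2])/d[2]
def proj(C,p):
    K,Rc,c=C; q=K@(Rc.T@(np.array(p)-c)); return q[:2]/q[2]
def tri(C1,u1,C2,u2):
    A=np.zeros((3,3));b=np.zeros(3)
    for C,u in((C1,u1),(C2,u2)):
        c,d=ray(C,u);P=np.eye(3)-np.outer(d,d);A+=P;b+=P@c
    p=np.linalg.solve(A,b)
    return p,[float(np.linalg.norm(np.cross(p-ray(C,u)[0],ray(C,u)[1]))) for C,u in((C1,u1),(C2,u2))]
def save(f,n): cv2.imwrite("pics/"+n,cv2.cvtColor(f["pixels"],cv2.COLOR_RGB2BGR))
E
python3 - <<'E'
from h import *
np.set_printoptions(precision=4,suppress=True)
print(monitor.state())
C={}
for n in("scene","top"):
    f=eyes.grab_frame(n); save(f,n+"0.png"); C[n]=cam(f); print(n,C[n][2], C[n][0][0,0])
names="rack board_mid case channel hinge lid base_hole lid_hole pin_block pin_grip pin_tip white_board griddle mug_a mug_b wood_cup tin".split()
for m in names:
    r={}
    for n in C:
        o=eyes.pinpoint(m,n)[:2]
        r[n]=[(np.round(x["uv"],1).tolist(),round(x["p"],2)) for x in o]
    s=""
    if r["scene"] and r["top"]:
        p,e=tri(C["scene"],r["scene"][0][0],C["top"],r["top"][0][0]); s=str(p)+str(np.round(e,4))
    print(m,r,s)
print(monitor.state()["time"])
E
```

```text
pics
{'time': 0.0, 'joint_pos': array([ 1.147 ,  0.0533,  1.6143, -0.    ,  1.476 , -0.119 ]), 'joint_vel': array([-0.0013,  0.0028, -0.0016, -0.0004, -0.001 , -0.0014]), 'joint_efforts': array([  0.0001, -39.369 , -37.0175,  -0.0002,   0.0073,  -0.    ]), 'tool_pos': array([0.1873, 0.5956, 0.2301]), 'tool_rot': array([-0.0003,  0.1518,  0.9884, -0.001 ]), 'contact_force': array([-0.5302,  0.6881, -0.5303]), 'ft_torque': array([-0.0056,  0.0118,  0.001 ]), 'gripper_width': 1.0012262663040397}
scene [ 0.5454 -0.548   1.0024] 507.1207420435997
top [0.297  0.0314 1.4048] 534.6110850938068
rack {'scene': [([256.5, 150.0], 0.58)], 'top': [([184.8, 244.0], 0.64), ([177.3, 242.7], 0.54)]} [0.5014 0.2706 0.0277][0.0028 0.0028]
board_mid {'scene': [([251.3, 150.9], 0.88), ([371.6, 255.9], 0.32)], 'top': []} 
case {'scene': [([277.8, 321.0], 0.85)], 'top': [([351.2, 237.6], 0.86), ([179.0, 240.6], 0.73)]} [ 0.5376 -0.1657 -0.003 ][0.0058 0.0058]
channel {'scene': [([257.7, 311.8], 0.88)], 'top': [([339.6, 246.9], 0.82)]} [ 0.5042 -0.1383 -0.009 ][0.003 0.003]
hinge {'scene': [([254.1, 338.3], 0.61)], 'top': [([158.4, 233.2], 0.7), ([388.6, 246.2], 0.64)]} [ 0.5571  0.3374 -0.9088][0.2374 0.2374]Traceback (most recent call last):
  File "<stdin>", line 11, in <module>
ValueError: it knows: base_hole, board_mid, case, channel, griddle, hinge, lid_hole, mug, pin_block, pin_grip, pin_tip, rack, tin, white_board, wood_cup
```

View pics/scene0.png

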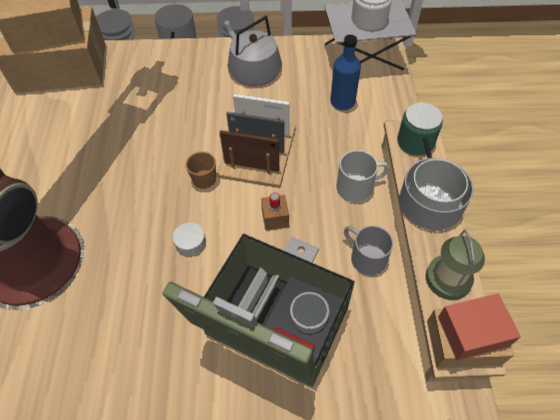

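View pics/top0.png

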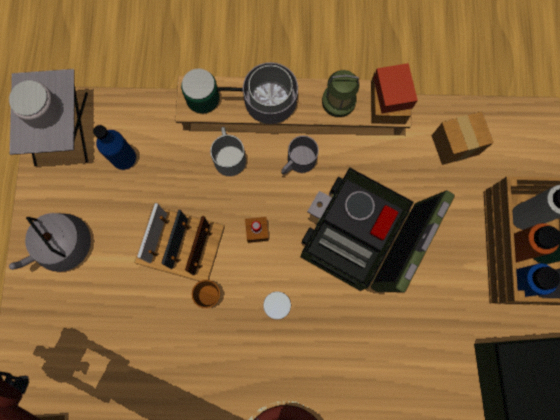

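```bash

python3 - <<'E'
from h import *
np.set_printoptions(precision=4,suppress=True)
C={}
for n in("scene","top"):
    f=eyes.grab_frame(n); C[n]=cam(f)
print(C["top"][1])
for m in "base_hole lid_hole pin_block pin_grip griddle white_board hinge".split():
    r={}
    for n in C:
        o=eyes.pinpoint(m,n)[:3]
        r[n]=[(np.round(x["uv"],1).tolist(),round(x["p"],2)) for x in o]
    s=""
    if r["scene"] and r["top"]:
        p,e=tri(C["scene"],r["scene"][0][0],C["top"],r["top"][0][0]); s=str(p)+str(np.round(e,4))
    print(m,r,s)
print(monitor.state()["time"])
E
```

```text
[[ 0.0265 -0.9793  0.2005]
 [-0.9996 -0.0255  0.0073]
 [-0.0021 -0.2007 -0.9797]]
base_hole {'scene': [([301.7, 247.2], 0.8), ([259.7, 150.2], 0.44)], 'top': [([318.7, 203.6], 0.94)]} [ 0.5928 -0.0686  0.1347][0.002 0.002]
lid_hole {'scene': [([231.8, 313.8], 0.8), ([274.8, 318.8], 0.46), ([186.4, 242.3], 0.37)], 'top': [([432.6, 234.0], 0.85), ([391.0, 245.3], 0.75)]} [ 0.4835 -0.2827  0.3443][0.0023 0.0023]
pin_block {'scene': [([275.2, 217.9], 0.63)], 'top': [([259.9, 230.4], 0.83), ([209.3, 293.1], 0.46)]} [0.5433 0.0763 0.0162][0.0017 0.0017]
pin_grip {'scene': [([276.9, 206.0], 0.5)], 'top': [([253.6, 225.0], 0.4)]} [0.5501 0.0916 0.0437][0.0005 0.0005]
griddle {'scene': [([257.9, 147.9], 0.77)], 'top': [([181.9, 240.0], 0.68), ([226.1, 159.2], 0.28)]} [0.5082 0.2775 0.0291][0.0006 0.0006]
white_board {'scene': [], 'top': [([180.8, 239.7], 0.74), ([157.7, 235.3], 0.67)]} 
hinge {'scene': [([252.8, 339.2], 0.69)], 'top': [([389.7, 243.3], 0.72), ([228.5, 161.5], 0.55), ([259.0, 230.1], 0.46)]} [ 0.4987 -0.2432  0.1222][0.0008 0.0008]
1.4
```

Scene: dark board at (251,150) in the rack slot nearest the camera, pin at (275,205), case lug hole at (301,248), lid nearly upright at the lower left. Top: board edge at (200,245), pin (257,229), lug hole (319,204). I'll zoom for precise corners.

```bash

python3 - <<'E'
from h import *
im=cv2.imread("pics/top0.png"); 
def z(im,x0,y0,w,h,k,n):
    c=cv2.resize(im[y0:y0+h,x0:x0+w],None,fx=k,fy=k,interpolation=cv2.INTER_CUBIC)
    for i in range(0,w,10):
        cv2.line(c,(i*k,0),(i*k,6 if i%50 else 16),(0,255,255),1)
        if (x0+i)%20==0: cv2.putText(c,str(x0+i),(i*k,16),0,.35,(0,255,255),1)
    for i in range(0,h,10):
        cv2.line(c,(0,i*k),(6,i*k),(0,255,255),1)
        if (y0+i)%20==0: cv2.putText(c,str(y0+i),(2,i*k+4),0,.35,(0,255,255),1)
    cv2.imwrite("pics/"+n,c)
z(im,120,180,160,120,5,"tz1.png")
z(im,300,160,160,140,4,"tz2.png")
im=cv2.imread("pics/scene0.png"); 
z(im,180,80,160,150,4,"sz1.png")
z(im,160,230,200,150,4,"sz2.png")
E
```

```text
(no output)
```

View pics/tz1.png

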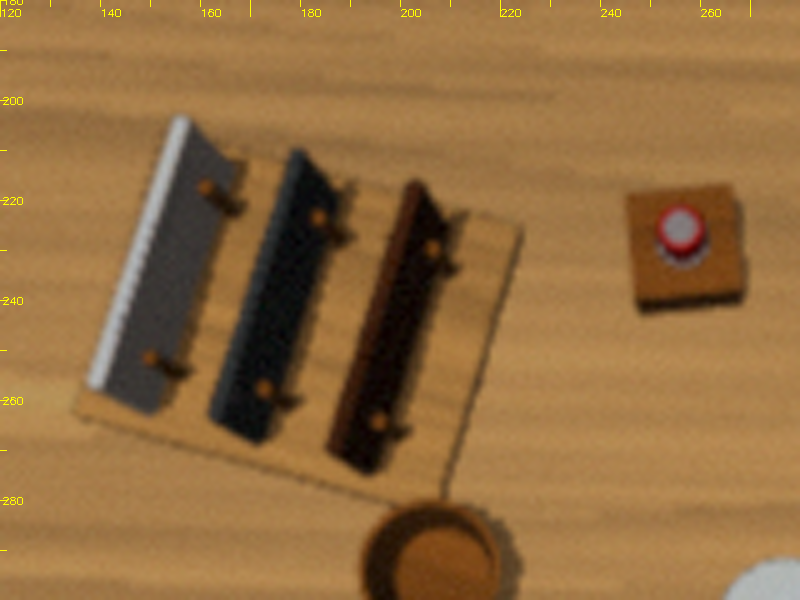

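View pics/tz2.png

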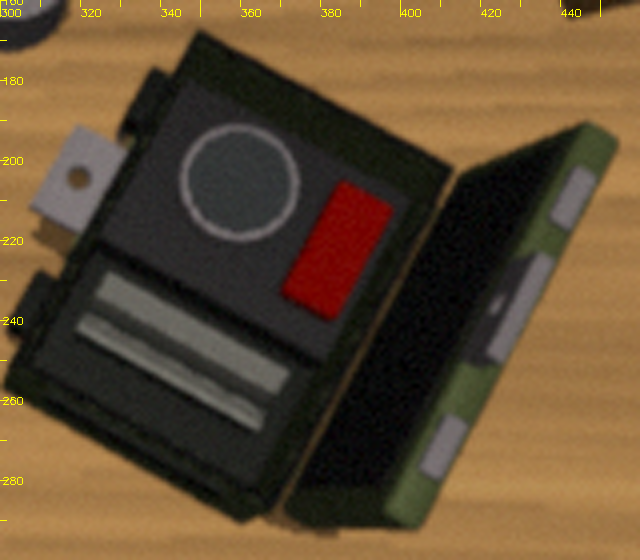

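View pics/sz1.png

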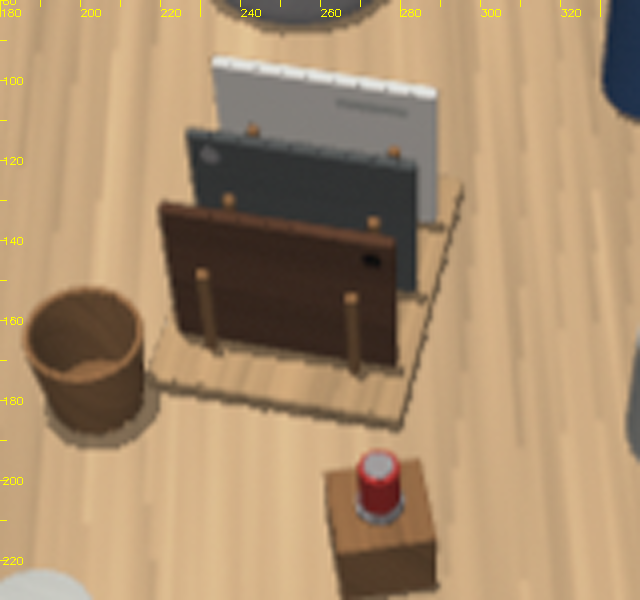

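View pics/sz2.png

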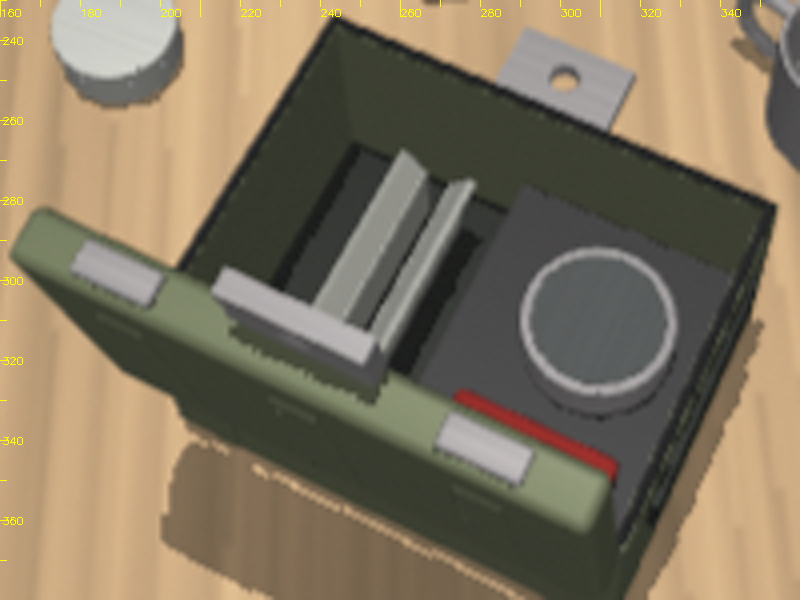

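```bash

cat > cams.py <<'E'
from h import *
np.set_printoptions(precision=4,suppress=True)
import pickle,os
if not os.path.exists("c.pkl"):
    pickle.dump({n:cam(eyes.grab_frame(n)) for n in("scene","top")},open("c.pkl","wb"))
C=pickle.load(open("c.pkl","rb")); T=C["top"];S=C["scene"]
E
python3 - <<'E'
from cams import *
for nm,u,z in [("bA",(202.6,216.4),.129),("bB",(187,270),.129),("blk1",(245.4,219),.052),("blk2",(266.2,217),.052),("blk3",(268.6,238),.052),("blk4",(247.6,240),.052),("knob",(256.2,225.8),.091),("hole",(319.75,204.5),.13),
 ("FR",(349.5,168),.13),("BR",(413.75,202),.13),("FL",(302,256.25),.13),("BL",(360.75,290),.13)]:
    print("top",nm,atz(T,u,z))
for nm,u,z in [("hole",(301,249.75),.13),("FL",(243.75,235.5),.13),("FR",(354,281.5),.13),("bA",(220.5,131),.129),("bB",(279,139.7),.129),("knob",(274.5,196),.091)]:
    print("sc",nm,atz(S,u,z))
print(tri(T,(319.75,204.5),S,(301,249.75)),tri(T,(256.2,225.8),S,(274.5,196)),tri(T,(302,256.25),S,(243.75,235.5)),tri(T,(349.5,168),S,(354,281.5)))
E
```

```text
top bA [0.5528 0.2129 0.129 ]
top bB [0.4213 0.2432 0.129 ]
top blk1 [0.5642 0.113  0.052 ]
top blk2 [0.5709 0.0595 0.052 ]
top blk3 [0.5162 0.0518 0.052 ]
top blk4 [0.5096 0.1054 0.052 ]
top knob [0.5399 0.083  0.091 ]
top hole [ 0.5897 -0.072   0.13  ]
top FR [ 0.6844 -0.1449  0.13  ]
top BR [ 0.6019 -0.3018  0.13  ]
top FL [ 0.4614 -0.0307  0.13  ]
top BL [ 0.3848 -0.1709  0.13  ]
sc hole [ 0.5933 -0.0709  0.13  ]
sc FL [ 0.4812 -0.034   0.13  ]
sc FR [ 0.6891 -0.1428  0.13  ]
sc bA [0.4263 0.2465 0.129 ]
sc bB [0.5595 0.2148 0.129 ]
sc knob [0.545  0.0863 0.091 ]
(array([ 0.5915, -0.0716,  0.1301]), [0.0018447195308052247, 0.001844719530805428]) (array([0.5423, 0.0837, 0.0931]), [0.002845810813074836, 0.002845810813074822]) (array([ 0.4718, -0.0287,  0.1155]), [0.00889016694787055, 0.008890166947870573]) (array([ 0.6864, -0.1443,  0.1315]), [0.0024487556980212436, 0.002448755698021393])
```

>>> step_arm:
  motion:
    - [0.2, -0.24, 0.1, 0, 0, 0.05, 135]
    - [0.6, -0.74, 0.1, 0, 0, 0.05, 135]
    - [0.6, -0.74, 0.1, 0, 0, 0.05, 135]
    - [0.6, -0.74, 0.1, 0, 0, 0.05, 135]
    - [0.6, -0.74, 0.1, 0, 0, 0.05, 135]
    - [0.6, -0.74, 0.1, 0, 0, 0.05, 135]
    - [0.6, -0.74, 0.1, 0, 0, 0.05, 135]
    - [0.6, -0.74, 0.1, 0, 0, 0.05, 135]
    - [0.6, -0.74, 0.1, 0, 0, 0.05, 135]
    - [0.6, -0.74, 0.1, 0, 0, 0.05, 135]

```text
time: 2.5
tool_pos: [0.4893, 0.2235, 0.2819]
tool_rot: [0.001, 0.116, 0.993, -0.0]
contact_force: [0.6, 0.4, -0.3]
gripper_width: 0.472
```

```bash

python3 - <<'E'
from cams import *
st=monitor.state(); f=eyes.grab_frame("wrist"); save(f,"w1.png"); print(st["tool_pos"],st["tool_rot"],st["gripper_width"],st["joint_pos"],st["time"]); print(f["hand_eye"],f["mtx"][0])
pickle.dump((cam(f,st),st),open("w1.pkl","wb"))
print([(m,[(x["uv"],x["p"]) for x in eyes.pinpoint(m,"wrist")[:2]]) for m in("board_mid","griddle","pin_grip")])
f=eyes.grab_frame("scene"); save(f,"s1.png")
E
```

```text
[0.4893 0.2235 0.2819] [ 0.0007  0.116   0.9933 -0.0001] 0.4723118479654345 [ 0.2904 -0.1826  1.7537 -0.0007  1.5693 -1.048 ] 2.5
[[ 0.0003 -0.956  -0.2934  0.0746]
 [ 1.      0.0001  0.0007 -0.0001]
 [-0.0007 -0.2934  0.956  -0.1422]
 [ 0.      0.      0.      1.    ]] [347.5721   0.     279.5125]
[('board_mid', [([287.9, 180.1], 0.85)]), ('griddle', []), ('pin_grip', [([171.0, 255.3], 0.7)])]
```

View pics/w1.png

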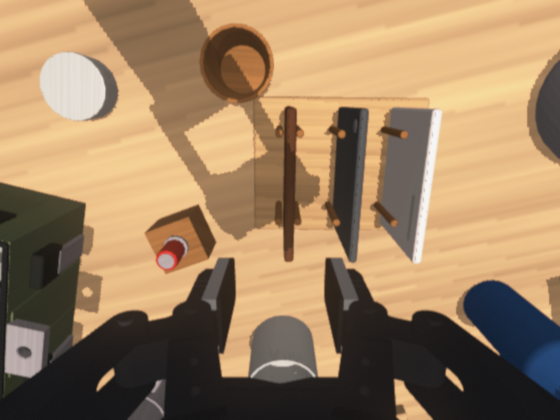

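View pics/s1.png

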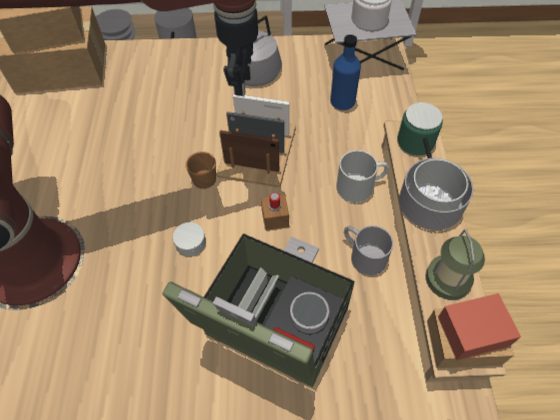

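Wrist view: dark board's top edge runs from about (291,108) to (288,262), knob top at (167,261), case lug hole at (25,352).

```bash

python3 - <<'E'
from cams import *
W,st=pickle.load(open("w1.pkl","rb"))
print(W[2])
a=atz(W,(291,109),.129);b=atz(W,(288.7,262),.129);print(a,b,(a+b)/2,np.linalg.norm(a-b),np.degrees(np.arctan2(*(b-a)[[1,0]])))
print("knob",atz(W,(167,261),.091),"hole",atz(W,(25,352),.13))
q=st["tool_rot"];Rm=R.from_quat([q[1],q[2],q[3],q[0]]).as_matrix();print("jaw",np.degrees(np.arctan2(Rm[1,1],Rm[0,1])))
im=cv2.imread("pics/w1.png");cv2.imwrite("pics/w1z.png",cv2.resize(im[90:280,130:330],None,fx=3,fy=3,interpolation=cv2.INTER_CUBIC))
E
```

```text
[0.4165 0.2405 0.424 ]
[0.4242 0.2486 0.129 ] [0.5575 0.2162 0.129 ] [0.4908 0.2324 0.129 ] 0.1371179912947702 -13.641992017504547
knob [0.545  0.0889 0.091 ] hole [ 0.5931 -0.066   0.13  ]
jaw 76.68008521998898
```

View pics/w1z.png

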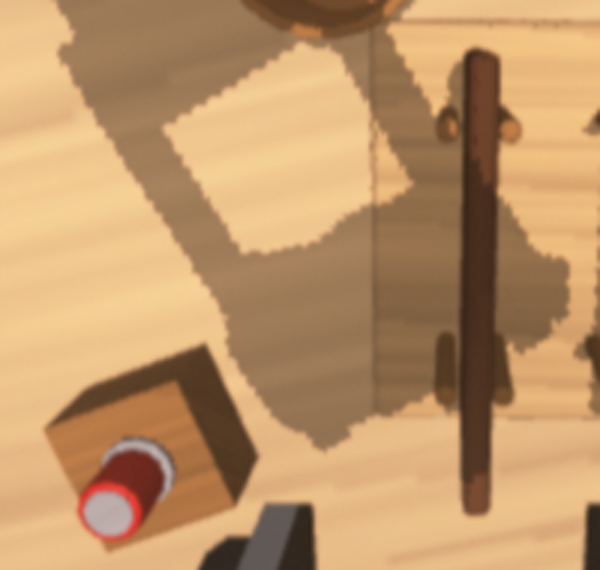

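>>> step_arm:
  motion:
    - [0.004, 0.014, 0, 0, 0, 0, 135]
    - [0.004, 0.014, -0.1, 0, 0, 0, 135]
    - [0.004, 0.014, -0.2, 0, 0, 0, 135]
    - [0.004, 0.014, -0.28, 0, 0, 0, 135]
    - [0.004, 0.014, -0.33, 0, 0, 0, 135]
    - [0.004, 0.014, -0.368, 0, 0, 0, 135]
    - [0.004, 0.014, -0.368, 0, 0, 0, 135]

```text
time: 3.45
tool_pos: [0.4863, 0.2338, 0.0936]
tool_rot: [-0.003, 0.114, 0.994, -0.001]
contact_force: [0.1, 0.4, -0.9]
gripper_width: 0.469
```

```bash

python3 - <<'E'
from cams import *
st=monitor.state(); f=eyes.grab_frame("wrist"); save(f,"w2.png"); print(st["tool_pos"],st["contact_force"])
E
```

```text
[0.4863 0.2338 0.0936] [ 0.1322  0.4045 -0.9073]
```

View pics/w2.png

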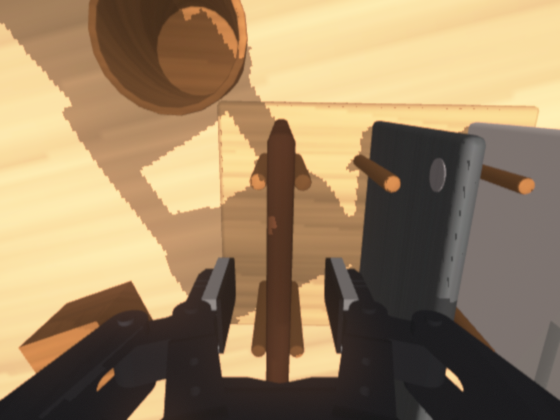

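Board centred between pads (col 280). Close.

>>> step_arm:
  motion:
    - [0, 0, 0, 0, 0, 0, 255]
    - [0, 0, 0, 0, 0, 0, 255]
    - [0, 0, 0, 0, 0, 0, 255]
    - [0, 0, 0, 0, 0, 0, 255]
    - [0, 0, 0, 0, 0, 0, 255]

```text
time: 4.0
tool_pos: [0.4906, 0.2335, 0.0994]
tool_rot: [0.001, 0.115, 0.993, 0.001]
contact_force: [-2.9, -0.1, 6.3]
gripper_width: 0.097
```

>>> step_arm:
  motion:
    - [0, 0, 0.05, 0, 0, 0, 255]
    - [0, 0, 0.12, 0, 0, 0, 255]
    - [0, 0, 0.2, 0, 0, 0, 255]
    - [0, 0, 0.28, 0, 0, 0, 255]
    - [0, 0, 0.34, 0, 0, 0, 255]
    - [0, 0, 0.34, 0, 0, 0, 255]
    - [0, 0, 0.34, 0, 0, 0, 255]

```text
time: 4.7
tool_pos: [0.4897, 0.2332, 0.2677]
tool_rot: [0.001, 0.115, 0.993, 0.0]
contact_force: [-0.3, 0.4, -1.1]
gripper_width: 0.095
```

```bash

python3 - <<'E'
from cams import *
st=monitor.state(); f=eyes.grab_frame("wrist"); save(f,"w3.png"); print(st["tool_pos"],st["contact_force"],st["joint_pos"],st["gripper_width"])
E
```

```text
[0.4897 0.2332 0.2677] [-0.2516  0.3575 -1.106 ] [ 0.3071 -0.1656  1.7622  0.0002  1.5436 -1.0338] 0.09458627180295258
```

View pics/w3.png

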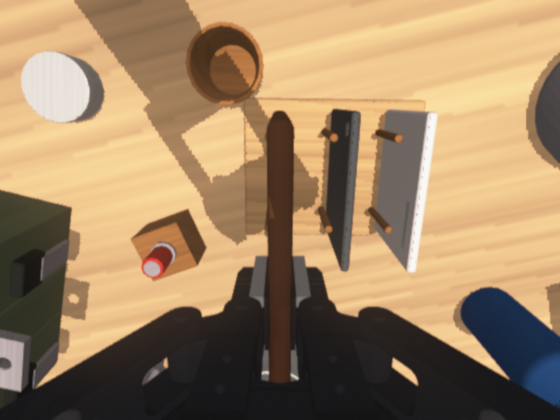

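```bash

python3 - <<'E'
from cams import *
a=eyes.grab_frame("top")["pixels"];b=eyes.grab_frame("scene")["pixels"]
im=np.hstack([a,b]);im=cv2.resize(im,(800,300),interpolation=cv2.INTER_AREA);cv2.imwrite("pics/m3.png",im[:,:,::-1])
E
```

```text
(no output)
```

View pics/m3.png

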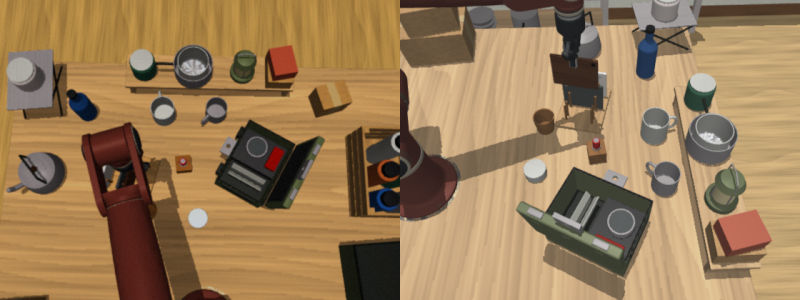

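```bash

python3 - <<'E'
from cams import *
for z in(.28,.35,.4,.45,.5,.55): print(z,proj(S,(.489,.2235,z)),proj(T,(.49,.233,z)))
E
```

```text
0.28 [243.1171  87.9819] [182.3496 230.7989]
0.35 [240.5023  60.5221] [176.4756 224.7466]
0.4 [238.4328  38.788 ] [171.7986 219.9275]
0.45 [236.168   15.0039] [166.6518 214.6245]
0.5 [233.679  -11.1344] [160.961  208.7608]
0.55 [230.9309 -39.9947] [154.6349 202.2427]
```

```bash

python3 - <<'E'
import cv2
a=cv2.imread("pics/s1.png")[0:140,150:350]
cv2.imwrite("pics/s1z.png",cv2.resize(a,None,fx=4,fy=4))
E
```

```text
(no output)
```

View pics/s1z.png

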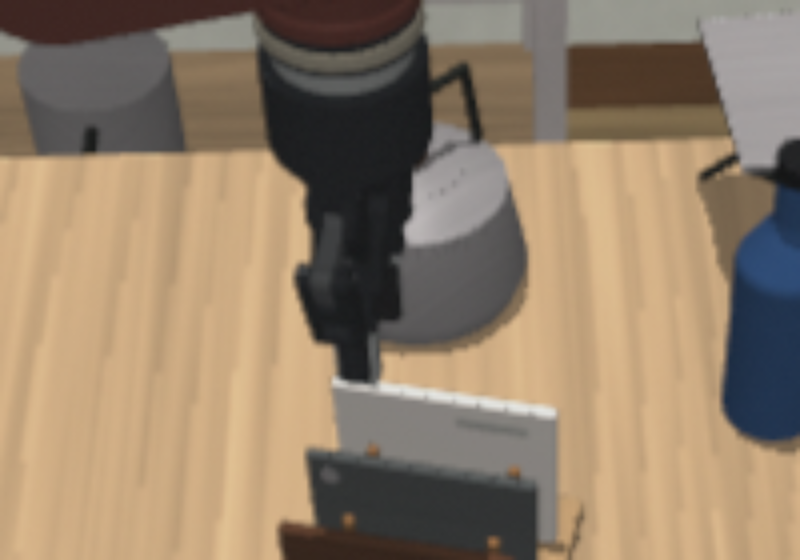

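```bash

python3 - <<'E'
from cams import *
j=.29; d=np.array([np.cos(j),np.sin(j)]);n=np.array([-d[1],d[0]])
for off in(0,-.05,.074):
  for z in(.4,.45,.5,.55,.6):
    print(off,z,[np.round(proj(S,[*(d*r+n*off),z])).tolist() for r in(.2,.3,.4,.5)])
E
```

```text
0 0.4 [[55.0, 110.0], [116.0, 96.0], [176.0, 82.0], [232.0, 69.0]]
0 0.45 [[43.0, 87.0], [108.0, 72.0], [170.0, 59.0], [230.0, 45.0]]
0 0.5 [[29.0, 61.0], [98.0, 47.0], [164.0, 33.0], [227.0, 19.0]]
0 0.55 [[14.0, 33.0], [87.0, 18.0], [157.0, 4.0], [223.0, -9.0]]
0 0.6 [[-4.0, 0.0], [75.0, -14.0], [149.0, -28.0], [220.0, -42.0]]
-0.05 0.4 [[58.0, 132.0], [121.0, 116.0], [182.0, 102.0], [240.0, 88.0]]
-0.05 0.45 [[45.0, 109.0], [112.0, 94.0], [176.0, 79.0], [238.0, 65.0]]
-0.05 0.5 [[31.0, 84.0], [102.0, 68.0], [170.0, 53.0], [235.0, 39.0]]
-0.05 0.55 [[15.0, 55.0], [91.0, 40.0], [164.0, 25.0], [232.0, 10.0]]
-0.05 0.6 [[-3.0, 23.0], [79.0, 7.0], [156.0, -8.0], [229.0, -22.0]]
0.074 0.4 [[51.0, 80.0], [110.0, 67.0], [167.0, 55.0], [221.0, 43.0]]
0.074 0.45 [[39.0, 57.0], [101.0, 43.0], [161.0, 31.0], [218.0, 19.0]]
0.074 0.5 [[26.0, 31.0], [92.0, 17.0], [155.0, 5.0], [215.0, -7.0]]
0.074 0.55 [[11.0, 2.0], [81.0, -11.0], [148.0, -24.0], [211.0, -36.0]]
0.074 0.6 [[-5.0, -31.0], [69.0, -44.0], [140.0, -56.0], [207.0, -68.0]]
```

>>> step_arm:
  motion:
    - [0, -0.08, 0.02, 0, 0, -0.1, 255]
    - [0.01, -0.16, 0.02, 0, 0, -0.2, 255]
    - [0.012, -0.24, 0.02, 0, 0, -0.3, 255]
    - [0.015, -0.32, 0.02, 0, 0, -0.4, 255]
    - [0.016, -0.4, 0.02, 0, 0, -0.5, 255]
    - [0.016, -0.48, 0.02, 0, 0, -0.6, 255]
    - [0.016, -0.54, 0.02, 0, 0, -0.7, 255]
    - [0.016, -0.6, 0.02, 0, 0, -0.8, 255]
    - [0.016, -0.66, 0.02, 0, 0, -0.9, 255]
    - [0.016, -0.7, 0.02, 0, 0, -1.0, 255]

```text
time: 5.85
tool_pos: [0.4966, -0.1184, 0.275]
tool_rot: [-0.001, 0.764, 0.646, -0.001]
contact_force: [-0.2, 0.6, -1.0]
gripper_width: 0.095
```

>>> step_arm:
  motion:
    - [0, -0.03, 0, 0, 0, -0.1, 255]
    - [0, -0.05, 0, 0, 0, -0.2, 255]
    - [0, -0.05, 0, 0, 0, -0.214, 255]
    - [0, -0.05, 0, 0, 0, -0.214, 255]
    - [0, -0.05, 0, 0, 0, -0.214, 255]
    - [0, -0.05, 0, 0, 0, -0.214, 255]

```text
time: 6.45
tool_pos: [0.4975, -0.1412, 0.277]
tool_rot: [-0.0, 0.854, 0.52, -0.0]
contact_force: [-0.4, -0.4, -1.4]
gripper_width: 0.094
```

```bash

python3 - <<'E'
from cams import *
st=monitor.state(); f=eyes.grab_frame("wrist"); save(f,"w4.png"); print(st["tool_pos"],st["contact_force"],st["joint_pos"],st["gripper_width"])
pickle.dump((cam(f,st),st),open("w4.pkl","wb"))
q=st["tool_rot"];Rm=R.from_quat([q[1],q[2],q[3],q[0]]).as_matrix();print("jaw",np.degrees(np.arctan2(Rm[1,1],Rm[0,1])))
W=cam(f,st)
for m in("channel","base_hole","hinge","board_mid"):print(m,[(x["uv"],x["p"]) for x in eyes.pinpoint(m,"wrist")[:2]])
f=eyes.grab_frame("scene"); save(f,"s4.png")
E
```

```text
[ 0.4975 -0.1412  0.277 ] [-0.4055 -0.4463 -1.3931] [-0.4205 -0.2315  1.8037  0.0001  1.5699  0.0573] 0.09369209002242908
jaw -27.379708622495734
channel []
base_hole [([347.4, 57.5], 0.64)]
hinge [([331.6, 288.6], 0.84)]
board_mid [([349.5, 55.0], 0.53)]
```

View pics/w4.png

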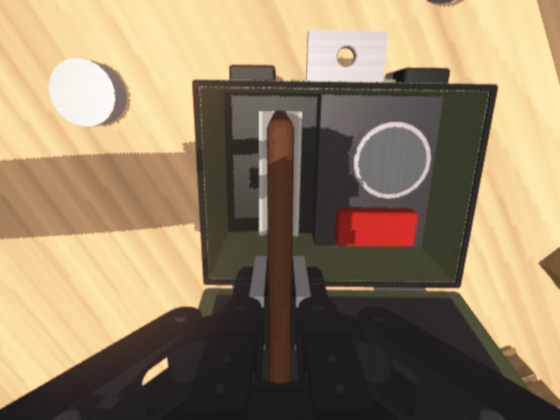

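View pics/s4.png

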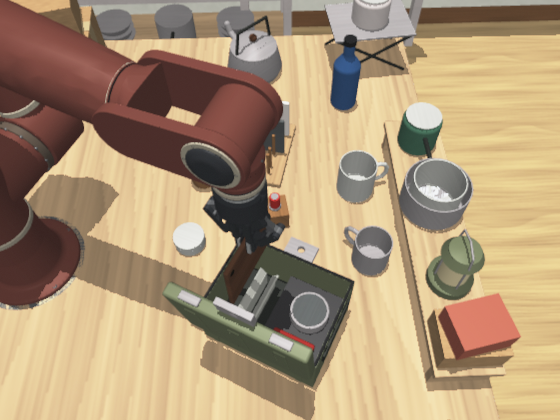

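Wrist view: rim corners (194,82),(495,86),(463,286),(205,284); lug hole (346,57); channel flare edges at cols ~260/301 straddling the board.

```bash

python3 - <<'E'
from cams import *
W,st=pickle.load(open("w4.pkl","rb"))
P=[atz(W,u,.13) for u in((194,82),(495,86),(463,286),(205,284))]
FL,FR,BR,BL=P
print(P);print(np.linalg.norm(FR-FL),np.linalg.norm(BR-BL),np.linalg.norm(FL-BL),np.linalg.norm(FR-BR))
x=((BL-FL)+(BR-FR));x/=np.linalg.norm(x);y=((FR-FL)+(BR-BL));y/=np.linalg.norm(y)
print(x,y,np.degrees(np.arctan2(x[1],x[0])),np.degrees(np.arctan2(y[1],y[0]))-90)
c=sum(P)/4;print("centre",c,"channel",c-.05*y,"hole",c-.108*x, "hole meas",atz(W,(346.3,57),.13))
for u in((260,112),(301.5,112),(262,236),(298,236)): print(atz(W,u,.067))
im=cv2.imread("pics/w4.png");cv2.imwrite("pics/w4z.png",cv2.resize(im[20:300,180:510],None,fx=2.4,fy=2.4,interpolation=cv2.INTER_CUBIC))
E
```

```text
[array([ 0.4796, -0.0305,  0.13  ]), array([ 0.688 , -0.1416,  0.13  ]), array([ 0.6088, -0.299 ,  0.13  ]), array([ 0.396 , -0.1866,  0.13  ])]
0.23616590796592843 0.24068401472044357 0.1770812839476297 0.17616323691472854
[-0.4607 -0.8875  0.    ] [ 0.8832 -0.4689  0.    ] -117.43393282632137 -117.96509604423875
centre [ 0.5431 -0.1644  0.13  ] channel [ 0.4989 -0.141   0.13  ] hole [ 0.5929 -0.0686  0.13  ] hole meas [ 0.5929 -0.0688  0.13  ]
[ 0.511 -0.074  0.067]
[ 0.547  -0.0926  0.067 ]
[ 0.4514 -0.1892  0.067 ]
[ 0.4861 -0.2071  0.067 ]
```

View pics/w4z.png

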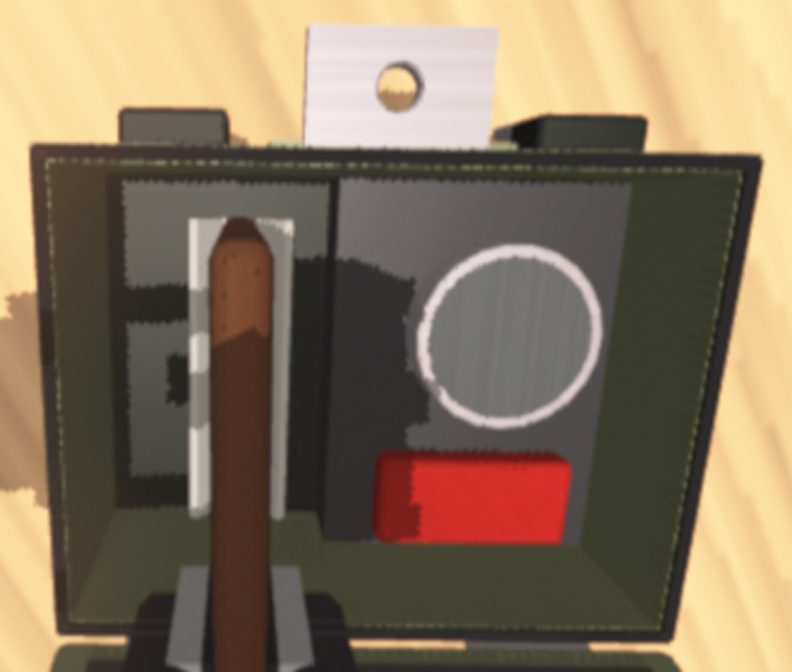

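>>> step_arm:
  motion:
    - [0.003, 0, -0.06, 0, 0, 0, 255]
    - [0.003, 0, -0.13, 0, 0, 0, 255]
    - [0.003, 0, -0.19, 0, 0, 0, 255]
    - [0.003, 0, -0.24, 0, 0, 0, 255]
    - [0.003, 0, -0.28, 0, 0, 0, 255]
    - [0.003, 0, -0.31, 0, 0, 0, 255]
    - [0.003, 0, -0.33, 0, 0, 0, 255]
    - [0.003, 0, -0.345, 0, 0, 0, 255]
    - [0.003, 0, -0.345, 0, 0, 0, 255]

```text
time: 7.65
tool_pos: [0.4988, -0.1417, 0.1042]
tool_rot: [-0.0, 0.855, 0.519, -0.0]
contact_force: [-0.2, 0.1, -0.6]
gripper_width: 0.09
```

```bash

python3 - <<'E'
from cams import *
st=monitor.state(); f=eyes.grab_frame("wrist"); save(f,"w5.png"); print(st["tool_pos"],st["contact_force"],st["joint_pos"],st["gripper_width"])
f=eyes.grab_frame("scene"); save(f,"s5.png")
a=cv2.imread("pics/w5.png");b=cv2.imread("pics/s5.png");cv2.imwrite("pics/m5.png",cv2.resize(np.hstack([a,b]),(800,300),interpolation=cv2.INTER_AREA))
E
```

```text
[ 0.4988 -0.1417  0.1042] [-0.2374  0.0991 -0.6076] [-0.4204 -0.0873  1.9716  0.      1.2585  0.0596] 0.0904491607350883
```

View pics/m5.png

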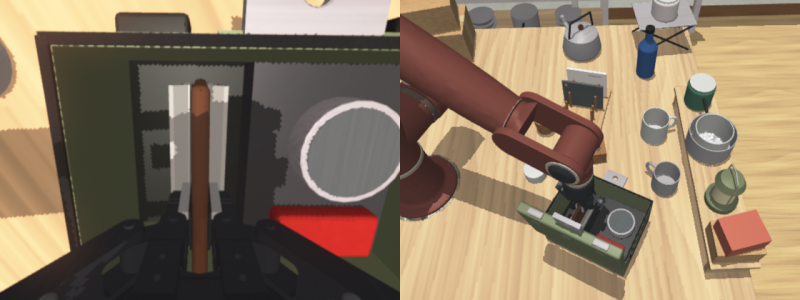

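>>> step_arm:
  motion:
    - [0, 0, -0.01, 0, 0, 0, 255]
    - [0, 0, -0.018, 0, 0, 0, 255]
    - [0, 0, -0.022, 0, 0, 0, 255]
    - [0, 0, -0.022, 0, 0, 0, 255]

```text
time: 8.15
tool_pos: [0.4991, -0.1419, 0.0937]
tool_rot: [0.0, 0.855, 0.519, 0.0]
contact_force: [-0.2, 0.2, -0.7]
gripper_width: 0.096
```

>>> step_arm:
  motion:
    - [0, 0, 0, 0, 0, 0, 150]
    - [0, 0, 0, 0, 0, 0, 150]
    - [0, 0, 0, 0, 0, 0, 150]
    - [0, 0, 0, 0, 0, 0, 150]

```text
time: 8.55
tool_pos: [0.4993, -0.142, 0.0941]
tool_rot: [0.0, 0.855, 0.519, 0.0]
contact_force: [-1.0, 0.4, -0.2]
gripper_width: 0.413
```

>>> step_arm:
  motion:
    - [0, 0, 0.04, 0, 0, 0, 150]
    - [0, 0, 0.12, 0, 0, 0, 150]
    - [0, 0, 0.2, 0, 0, 0, 150]
    - [0, 0, 0.28, 0, 0, 0, 150]
    - [0, 0, 0.36, 0, 0, 0, 150]
    - [0, 0, 0.36, 0, 0, 0, 150]

```text
time: 9.15
tool_pos: [0.5019, -0.1431, 0.2819]
tool_rot: [0.005, 0.855, 0.519, 0.004]
contact_force: [0.1, -0.5, 0.7]
gripper_width: 0.414
```

```bash

python3 - <<'E'
from cams import *
st=monitor.state(); f=eyes.grab_frame("wrist"); save(f,"w6.png"); print(st["tool_pos"],st["contact_force"],st["joint_pos"],st["gripper_width"])
pickle.dump((cam(f,st),st),open("w6.pkl","wb"))
W=cam(f,st)
for m in("base_hole","hinge","board_mid"):print(m,[(x["uv"],x["p"]) for x in eyes.pinpoint(m,"wrist")[:2]])
c=np.array([.543,-.1642,0]);x=np.array([-.464,-.886,0]);y=np.array([.886,-.464,0])
for s in(-.07,.07): print("expected top end",proj(W,c-.05*y+s*x+[0,0,.123]))
E
```

```text
[ 0.5019 -0.1431  0.2819] [ 0.147  -0.5377  0.675 ] [-0.4203 -0.2308  1.7952  0.      1.564   0.0595] 0.41384513149350616
base_hole [([338.5, 55.5], 0.98)]
hinge [([323.4, 285.2], 0.9)]
board_mid []
expected top end [272.3317 108.1603]
expected top end [272.8039 261.6708]
```

View pics/w6.png

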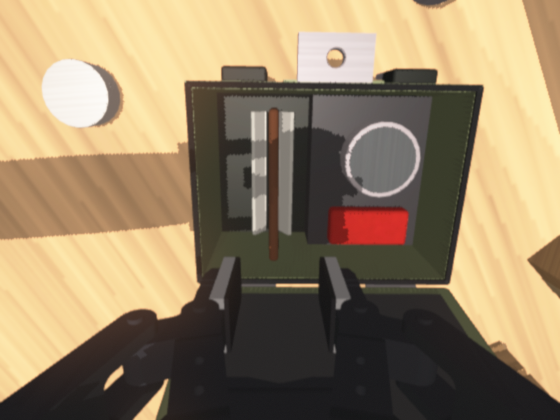

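Board stands in the channel exactly where expected (top edge ends at (274,107) and (274,261)). Next I go over and behind the lid.

>>> step_arm:
  motion:
    - [0, 0, 0.1, 0, 0, 0, 255]
    - [0, 0, 0.2, 0, 0, 0, 255]
    - [0, 0, 0.3, 0, 0, 0, 255]
    - [-0.02, -0.08, 0.3, 0, 0, 0, 255]
    - [-0.05, -0.18, 0.3, 0, 0, 0, 255]
    - [-0.08, -0.28, 0.3, 0, 0, 0, 255]
    - [-0.1, -0.37, 0.3, 0, 0, 0, 255]
    - [-0.11, -0.42, 0.3, 0, 0, 0, 255]
    - [-0.11, -0.42, 0.3, 0, 0, 0, 255]
    - [-0.11, -0.42, 0.3, 0, 0, 0, 255]

```text
time: 10.35
tool_pos: [0.4438, -0.3518, 0.4215]
tool_rot: [-0.002, 0.855, 0.518, -0.0]
contact_force: [-0.0, -0.1, 0.0]
gripper_width: 0.003
```

```bash

python3 - <<'E'
from cams import *
st=monitor.state(); f=eyes.grab_frame("wrist"); save(f,"w7.png"); print(st["tool_pos"],st["contact_force"],st["joint_pos"],st["gripper_width"])
pickle.dump((cam(f,st),st),open("w7.pkl","wb"))
q=st["tool_rot"];Rm=R.from_quat([q[1],q[2],q[3],q[0]]).as_matrix();print("jaw",np.degrees(np.arctan2(Rm[1,1],Rm[0,1])))
for m in("base_hole","lid_hole","hinge"):print(m,[(x["uv"],x["p"]) for x in eyes.pinpoint(m,"wrist")[:2]])
f=eyes.grab_frame("scene"); save(f,"s7.png")
a=cv2.imread("pics/w7.png");b=cv2.imread("pics/s7.png");cv2.imwrite("pics/m7.png",cv2.resize(np.hstack([a,b]),(800,300),interpolation=cv2.INTER_AREA))
E
```

```text
[ 0.4438 -0.3518  0.4215] [-0.0482 -0.0735  0.0035] [-0.802  -0.1259  1.4762  0.0005  1.7953 -0.3209] 0.0027205058209545533
jaw -27.557536300736288
base_hole []
lid_hole [([275.5, 87.9], 0.84)]
hinge [([277.3, 61.4], 0.59)]
```

View pics/m7.png

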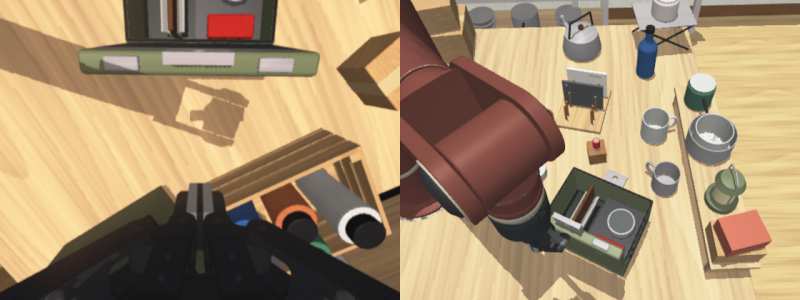

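```bash

python3 - <<'E'
from cams import *
W,st=pickle.load(open("w7.pkl","rb"))
for z in(.42,.35,.28): print(z,proj(W,(.4438,-.3518,z)))
for u in((487,190),(487,300),(510,205),(515,280)): print(u,[atz(T,u,z)[:2] for z in(.05,.15,.25)])
# bottle cap in wrist approx (413,311)->m7*1.4
for m,u in(("orange",(415,308)),("white",(508,322))): print(m,[atz(W,u,z)[:2] for z in(.05,.1,.15,.2,.25)])
# lid lug front edge centre
print([atz(W,u,.344) for u in((240,87),(328,87))], proj(W,(.4835,-.2827,.344)))
E
```

```text
0.42 [279.1279 272.8306]
0.35 [279.6173 222.6334]
0.28 [279.8831 195.3669]
(487, 190) [array([ 0.6582, -0.5146]), array([ 0.6316, -0.4743]), array([ 0.6049, -0.434 ])]
(487, 300) [array([ 0.3737, -0.4994]), array([ 0.3681, -0.4602]), array([ 0.3624, -0.421 ])]
(510, 205) [array([ 0.6196, -0.5721]), array([ 0.5958, -0.5275]), array([ 0.5719, -0.483 ])]
(515, 280) [array([ 0.4256, -0.5726]), array([ 0.4161, -0.528 ]), array([ 0.4066, -0.4834])]
orange [array([ 0.5271, -0.6846]), array([ 0.5224, -0.6458]), array([ 0.5177, -0.6071]), array([ 0.513 , -0.5683]), array([ 0.5083, -0.5295])]
white [array([ 0.6582, -0.7834]), array([ 0.6407, -0.7351]), array([ 0.6233, -0.6867]), array([ 0.6058, -0.6383]), array([ 0.5884, -0.5899])]
[array([ 0.4615, -0.2667,  0.344 ]), array([ 0.5081, -0.291 ,  0.344 ])] [285.0697  94.0877]
```

View pics/w7.png

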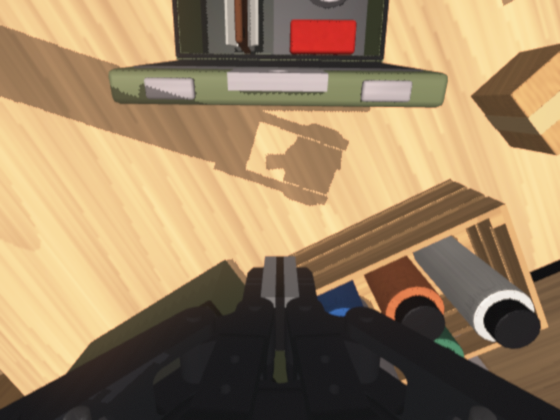

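>>> step_arm:
  motion:
    - [0.004, 0, -0.08, 0, 0, 0, 255]
    - [0.004, 0, -0.16, 0, 0, 0, 255]
    - [0.004, 0, -0.23, 0, 0, 0, 255]
    - [0.004, 0, -0.28, 0, 0, 0, 255]
    - [0.004, 0, -0.28, 0, 0, 0, 255]
    - [0.004, 0, -0.28, 0, 0, 0, 255]

```text
time: 11.2
tool_pos: [0.4464, -0.3513, 0.2845]
tool_rot: [0.0, 0.855, 0.519, 0.0]
contact_force: [0.8, -0.5, -0.3]
gripper_width: -0.0
```

>>> step_arm:
  motion:
    - [0.03, 0.057, 0, 0, 0, 0, 255]
    - [0.055, 0.105, 0, 0, 0, 0, 255]
    - [0.077, 0.147, 0, 0, 0, 0, 255]
    - [0.095, 0.181, 0, 0, 0, 0, 255]
    - [0.113, 0.215, 0, 0, 0, 0, 255]
    - [0.129, 0.246, 0, 0, 0, 0, 255]
    - [0.15, 0.286, -0.016, 0, 0, 0, 255]
    - [0.169, 0.323, -0.036, 0, 0, 0, 255]

```text
time: 12.0
tool_pos: [0.5329, -0.1907, 0.2711]
tool_rot: [0.004, 0.855, 0.519, 0.002]
contact_force: [0.1, -1.0, 3.1]
gripper_width: 0.002
```

```bash

python3 - <<'E'
from cams import *
st=monitor.state(); f=eyes.grab_frame("wrist"); save(f,"w8.png"); print(st["tool_pos"],st["contact_force"])
pickle.dump((cam(f,st),st),open("w8.pkl","wb"))
f=eyes.grab_frame("scene"); save(f,"s8.png")
a=cv2.imread("pics/w8.png");b=cv2.imread("pics/s8.png");cv2.imwrite("pics/m8.png",cv2.resize(np.hstack([a,b]),(800,300),interpolation=cv2.INTER_AREA))
E
```

```text
[ 0.5329 -0.1907  0.2711] [ 0.0949 -1.0024  3.0705]
```

View pics/m8.png

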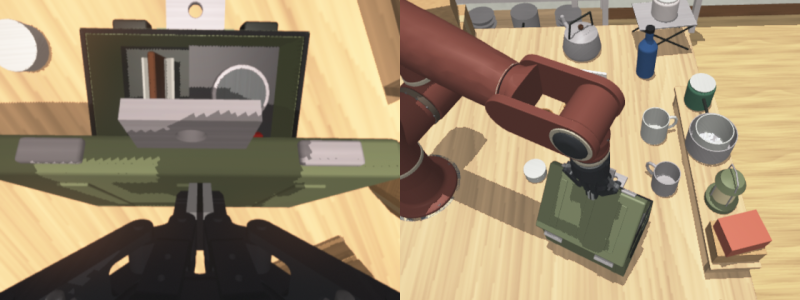

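>>> step_arm:
  motion:
    - [0.018, 0.034, -0.026, 0, 0, 0, 255]
    - [0.033, 0.064, -0.055, 0, 0, 0, 255]
    - [0.047, 0.09, -0.091, 0, 0, 0, 255]
    - [0.058, 0.111, -0.129, 0, 0, 0, 255]
    - [0.065, 0.124, -0.165, 0, 0, 0, 255]
    - [0.07, 0.133, -0.185, 0, 0, 0, 255]
    - [0.07, 0.133, -0.197, 0, 0, 0, 255]
    - [0.07, 0.133, -0.197, 0, 0, 0, 255]

```text
time: 12.9
tool_pos: [0.5652, -0.1238, 0.1667]
tool_rot: [-0.0, 0.855, 0.519, -0.0]
contact_force: [0.7, -0.2, 0.0]
gripper_width: 0.001
```

```bash

python3 - <<'E'
from cams import *
st=monitor.state(); f=eyes.grab_frame("wrist"); save(f,"w9.png"); print(st["tool_pos"],st["contact_force"])
pickle.dump((cam(f,st),st),open("w9.pkl","wb"))
for m in("base_hole","lid_hole"):print(m,[(x["uv"],x["p"]) for x in eyes.pinpoint(m,"wrist")[:2]])
f=eyes.grab_frame("scene"); save(f,"s9.png")
a=cv2.imread("pics/w9.png");b=cv2.imread("pics/s9.png");cv2.imwrite("pics/m9.png",cv2.resize(np.hstack([a,b]),(800,300),interpolation=cv2.INTER_AREA))
E
```

```text
[ 0.5652 -0.1238  0.1667] [ 0.6915 -0.1625  0.0014]
base_hole [([278.7, 129.1], 0.81)]
lid_hole [([278.5, 132.3], 0.87)]
```

View pics/m9.png

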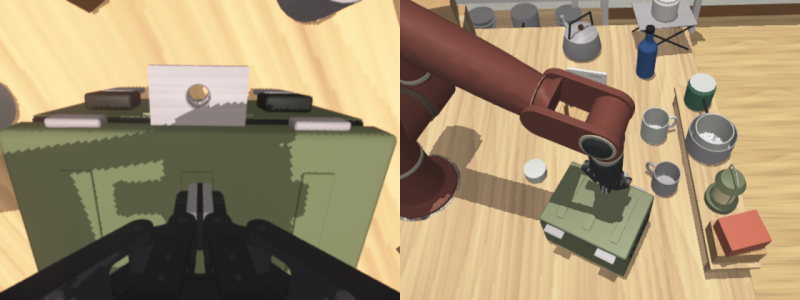

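>>> step_arm:
  motion:
    - [0, 0, -0.006, 0, 0, 0, 255]
    - [0, 0, -0.012, 0, 0, 0, 255]
    - [0, 0, -0.012, 0, 0, 0, 255]

```text
time: 13.4
tool_pos: [0.5663, -0.1238, 0.162]
tool_rot: [0.001, 0.855, 0.519, 0.001]
contact_force: [0.4, 0.8, 4.1]
gripper_width: -0.003
```

>>> step_arm:
  motion:
    - [0, 0, -0.004, 0, 0, 0, 255]
    - [0, 0, -0.008, 0, 0, 0, 255]
    - [0, 0, -0.008, 0, 0, 0, 255]
    - [0, 0, -0.008, 0, 0, 0, 255]

```text
time: 13.8
tool_pos: [0.5667, -0.1234, 0.159]
tool_rot: [0.001, 0.855, 0.519, 0.001]
contact_force: [1.1, 3.0, 7.0]
gripper_width: 0.001
```

>>> step_arm:
  motion:
    - [0, 0, 0.1, 0, 0, 0, 255]
    - [0, 0, 0.2, 0, 0, 0, 255]
    - [0, 0, 0.22, 0, 0, 0, 255]
    - [0, 0, 0.22, 0, 0, 0, 255]

```text
time: 14.2
tool_pos: [0.5665, -0.1244, 0.2701]
tool_rot: [0.002, 0.855, 0.519, 0.001]
contact_force: [-0.5, -0.5, -0.2]
gripper_width: -0.0
```

```bash

python3 - <<'E'
from cams import *
st=monitor.state(); f=eyes.grab_frame("wrist"); save(f,"w10.png"); print(st["tool_pos"],st["contact_force"])
pickle.dump((cam(f,st),st),open("w10.pkl","wb"))
for m in("base_hole","lid_hole"):print(m,[(x["uv"],x["p"]) for x in eyes.pinpoint(m,"wrist")[:2]])
E
```

```text
[ 0.5665 -0.1244  0.2701] [-0.5099 -0.5464 -0.21  ]
base_hole [([278.4, 122.9], 0.57)]
lid_hole [([272.8, 122.0], 0.62)]
```

View pics/w10.png

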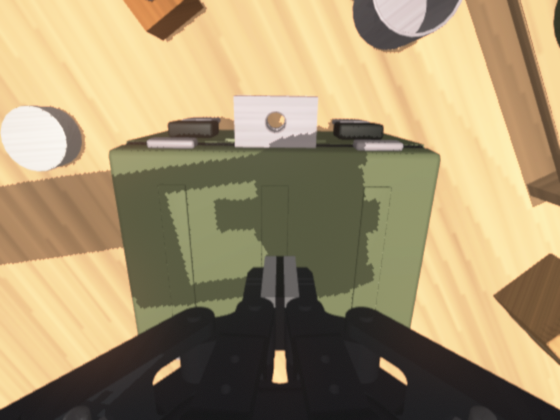

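>>> step_arm:
  motion:
    - [-0.01, 0.08, 0, 0, 0, 0, 140]
    - [-0.02, 0.18, 0, 0, 0, 0, 140]
    - [-0.03, 0.28, 0, 0, 0, 0, 140]
    - [-0.04, 0.36, 0, 0, 0, 0, 140]
    - [-0.045, 0.42, 0, 0, 0, 0, 140]
    - [-0.045, 0.42, 0, 0, 0, 0, 140]
    - [-0.045, 0.42, 0, 0, 0, 0, 140]

```text
time: 15.05
tool_pos: [0.542, 0.0864, 0.2648]
tool_rot: [-0.001, 0.855, 0.519, -0.002]
contact_force: [-0.4, -1.0, -0.1]
gripper_width: 0.454
```

```bash

python3 - <<'E'
from cams import *
st=monitor.state(); f=eyes.grab_frame("wrist"); save(f,"w11.png"); print(st["tool_pos"],st["contact_force"],st["joint_pos"])
pickle.dump((cam(f,st),st),open("w11.pkl","wb"))
for m in("pin_grip","pin_block","lid_hole"):print(m,[(x["uv"],x["p"]) for x in eyes.pinpoint(m,"wrist")[:2]])
im=cv2.imread("pics/w11.png");cv2.imwrite("pics/w11z.png",cv2.resize(im[60:260,150:400],None,fx=3,fy=3,interpolation=cv2.INTER_CUBIC))
E
```

```text
[0.542  0.0864 0.2648] [-0.3838 -0.9533 -0.0755] [ 0.0228 -0.1446  1.7482 -0.0006  1.542   0.5015]
pin_grip [([282.5, 179.3], 0.93), ([478.2, 169.5], 0.73)]
pin_block [([281.6, 167.0], 0.96), ([104.1, 142.5], 0.41)]
lid_hole []
```

View pics/w11.png

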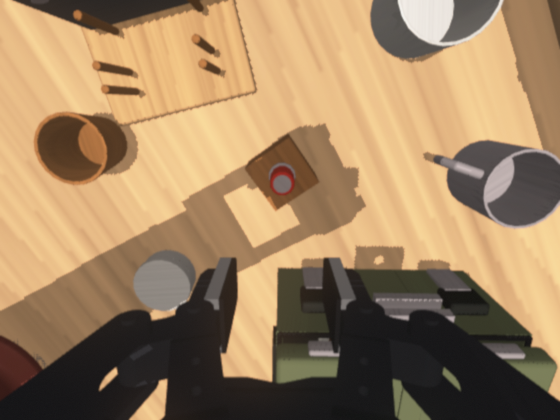

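View pics/w11z.png

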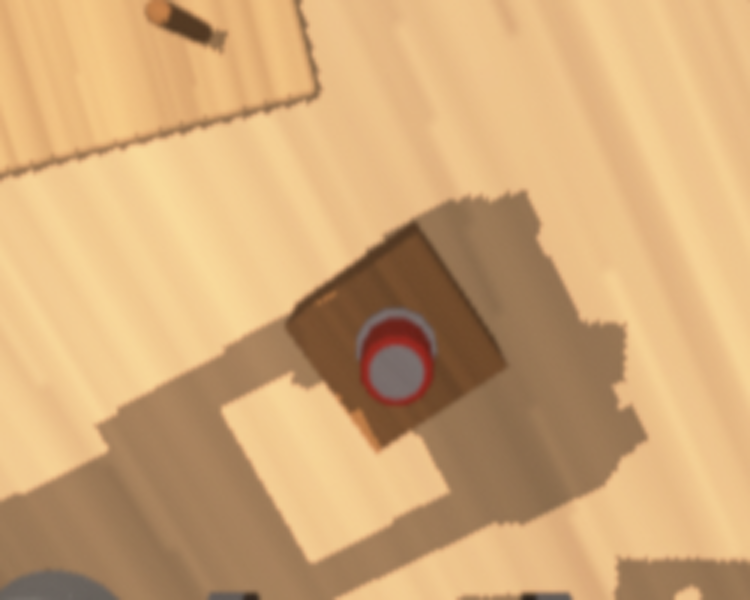

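```bash

python3 - <<'E'
from cams import *
W,st=pickle.load(open("w11.pkl","rb"))
print("knobtop",atz(W,(282.3,184.3),.091),"grip",atz(W,(282.5,179.3),.074),"collar",atz(W,(282.3,175.7),.057))
W,st=pickle.load(open("w10.pkl","rb"))
for z in(.14,.152):print("lidhole",atz(W,(276,121),z))
print("expected at .152",proj(W,(.5929,-.0687,.152)), "at .14",proj(W,(.5929,-.0687,.14)),"base", proj(W,(.5929,-.0687,.13)))
im=cv2.imread("pics/w10.png");cv2.imwrite("pics/w10z.png",cv2.resize(im[80:170,150:400],None,fx=3.2,fy=3.2,interpolation=cv2.INTER_CUBIC))
E
```

```text
knobtop [0.5447 0.0867 0.091 ] grip [0.5454 0.0875 0.074 ] collar [0.5454 0.0876 0.057 ]
lidhole [ 0.5932 -0.0692  0.14  ]
lidhole [ 0.5936 -0.0687  0.152 ]
expected at .152 [275.1987 121.4252] at .14 [275.3055 120.6096] base [275.3876 119.9822]
```

View pics/w10z.png

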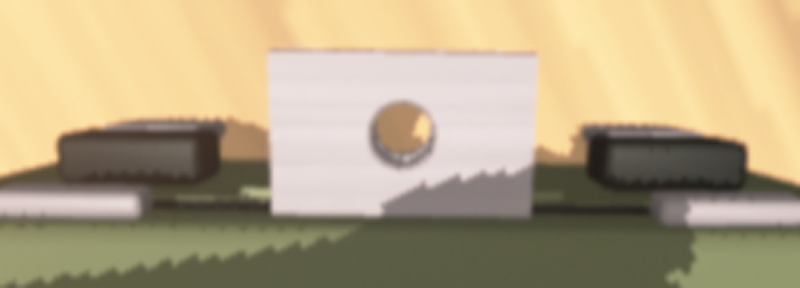

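>>> step_arm:
  motion:
    - [0.006, 0.002, -0.06, 0, 0, 0, 140]
    - [0.006, 0.002, -0.14, 0, 0, 0, 140]
    - [0.006, 0.002, -0.22, 0, 0, 0, 140]
    - [0.006, 0.002, -0.29, 0, 0, 0, 140]
    - [0.006, 0.002, -0.34, 0, 0, 0, 140]
    - [0.006, 0.002, -0.38, 0, 0, 0, 140]
    - [0.006, 0.002, -0.405, 0, 0, 0, 140]
    - [0.006, 0.002, -0.405, 0, 0, 0, 140]
    - [0.006, 0.002, -0.405, 0, 0, 0, 140]

```text
time: 16.15
tool_pos: [0.5467, 0.0868, 0.0655]
tool_rot: [0.0, 0.855, 0.518, 0.0]
contact_force: [0.1, 0.0, 0.9]
gripper_width: 0.454
```

```bash

python3 - <<'E'
from cams import *
st=monitor.state(); f=eyes.grab_frame("wrist"); save(f,"w12.png"); print(st["tool_pos"],st["contact_force"],st["joint_pos"])
E
```

```text
[0.5467 0.0868 0.0655] [0.13   0.0316 0.8769] [ 0.023   0.0462  1.9119 -0.      1.1826  0.5037]
```

View pics/w12.png

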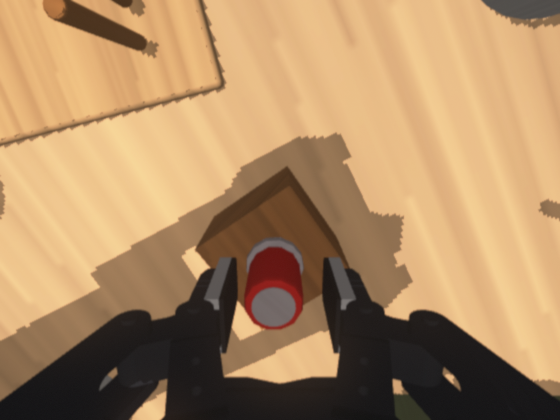

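>>> step_arm:
  motion:
    - [-0.005, 0.003, -0.006, 0, 0, 0, 140]
    - [-0.005, 0.003, -0.006, 0, 0, 0, 140]
    - [-0.005, 0.003, -0.006, 0, 0, 0, 255]
    - [-0.005, 0.003, -0.006, 0, 0, 0, 255]
    - [-0.005, 0.003, -0.006, 0, 0, 0, 255]
    - [-0.005, 0.003, -0.006, 0, 0, 0, 255]
    - [-0.005, 0.003, -0.006, 0, 0, 0, 255]

```text
time: 16.9
tool_pos: [0.5441, 0.0888, 0.0626]
tool_rot: [0.0, 0.855, 0.519, 0.001]
contact_force: [-1.9, 0.8, 5.8]
gripper_width: 0.262
```

```bash

python3 - <<'E'
from cams import *
st=monitor.state(); f=eyes.grab_frame("wrist"); save(f,"w13.png"); print(st["tool_pos"],st["contact_force"],st["gripper_width"]*85)
E
```

```text
[0.5441 0.0888 0.0626] [-1.8865  0.8209  5.8077] 22.26863255505571
```

View pics/w13.png

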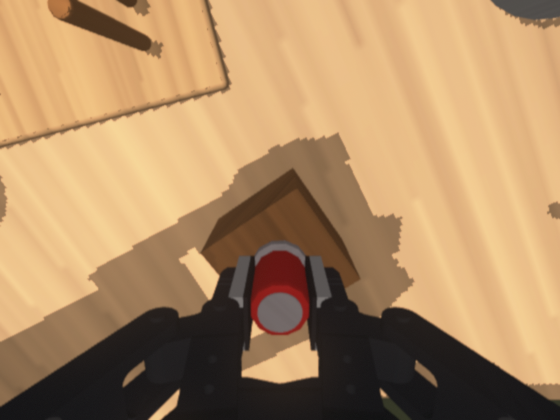

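>>> step_arm:
  motion:
    - [0, 0, 0.04, 0, 0, 0, 255]
    - [0, 0, 0.1, 0, 0, 0, 255]
    - [0, 0, 0.18, 0, 0, 0, 255]
    - [0, 0, 0.26, 0, 0, 0, 255]
    - [0, 0, 0.34, 0, 0, 0, 255]
    - [0, 0, 0.36, 0, 0, 0, 255]
    - [0, 0, 0.36, 0, 0, 0, 255]

```text
time: 17.65
tool_pos: [0.5445, 0.0887, 0.2435]
tool_rot: [0.001, 0.855, 0.519, 0.002]
contact_force: [-0.2, -0.3, -1.5]
gripper_width: 0.26
```

```bash

python3 - <<'E'
from cams import *
st=monitor.state(); f=eyes.grab_frame("wrist"); save(f,"w14.png"); print(st["tool_pos"],st["contact_force"],st["gripper_width"]*85)
pickle.dump((cam(f,st),st),open("w14.pkl","wb"))
g=eyes.grab_frame("scene"); save(g,"s14.png")
for c in("wrist","scene"):print([(c,m,[(x["uv"],x["p"]) for x in eyes.pinpoint(m,c)[:2]]) for m in("pin_tip","pin_grip")])
a=cv2.imread("pics/w14.png");b=cv2.imread("pics/s14.png");cv2.imwrite("pics/m14.png",cv2.resize(np.hstack([a,b]),(800,300),interpolation=cv2.INTER_AREA))
E
```

```text
[0.5445 0.0887 0.2435] [-0.177  -0.3169 -1.5014] 22.099449005412463
[('wrist', 'pin_tip', [([282.1, 232.6], 0.87)]), ('wrist', 'pin_grip', [([279.1, 287.9], 0.57), ([162.1, 283.3], 0.48)])]
[('scene', 'pin_tip', [([274.7, 167.7], 0.69)]), ('scene', 'pin_grip', [([271.0, 150.3], 0.76)])]
```

View pics/m14.png

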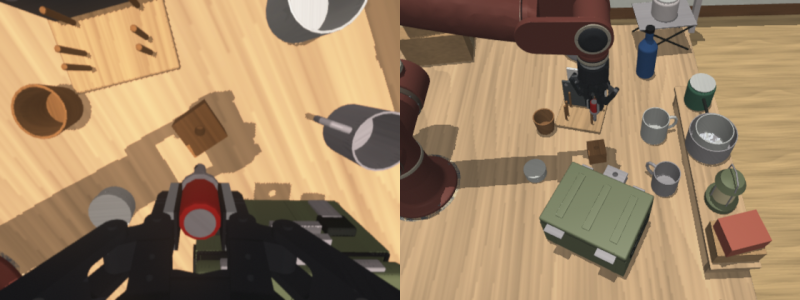

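```bash

python3 - <<'E'
from cams import *
W,st=pickle.load(open("w14.pkl","rb"))
p=st["tool_pos"]; zt=p[2]-.0526
print("pred tip",proj(W,[p[0],p[1],zt]),"knobtop",proj(W,[p[0],p[1],zt+.081]))
im=cv2.imread("pics/w14.png");c=cv2.resize(im[210:350,200:360],None,fx=5,fy=5,interpolation=cv2.INTER_CUBIC)
cv2.imwrite("pics/w14z.png",c[:600])
print("tip xy",atz(W,(282.1,232.6),zt), "block hole", atz(W,(200*1.4+0,131*1.4),.052))
E
```

```text
pred tip [278.8707 233.0908] knobtop [279.2115 310.1112]
tip xy [0.5463 0.088  0.1909] block hole [0.5452 0.0872 0.052 ]
```

View pics/w14z.png

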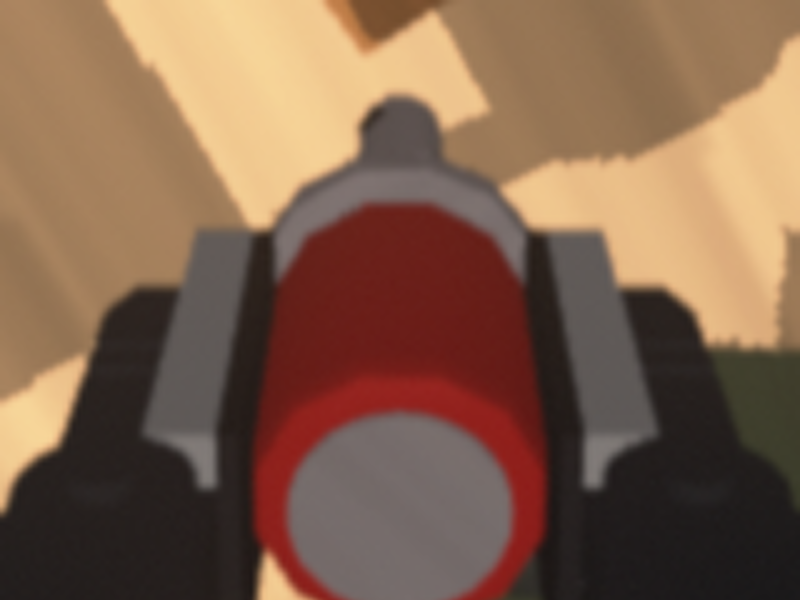

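>>> step_arm:
  motion:
    - [0.03, -0.08, 0, 0, 0, 0, 255]
    - [0.05, -0.16, 0, 0, 0, 0, 255]
    - [0.08, -0.24, 0, 0, 0, 0, 255]
    - [0.095, -0.3, 0, 0, 0, 0, 255]
    - [0.097, -0.315, 0, 0, 0, 0, 255]
    - [0.097, -0.315, 0, 0, 0, 0, 255]
    - [0.097, -0.315, 0, 0, 0, 0, 255]

```text
time: 18.65
tool_pos: [0.5916, -0.068, 0.241]
tool_rot: [-0.001, 0.855, 0.519, -0.0]
contact_force: [-0.0, 0.5, -0.3]
gripper_width: 0.264
```

```bash

python3 - <<'E'
from cams import *
st=monitor.state(); f=eyes.grab_frame("wrist"); save(f,"w15.png"); print(st["tool_pos"],st["tool_rot"],st["contact_force"],st["gripper_width"]*85)
W=cam(f,st);pickle.dump((W,st),open("w15.pkl","wb"))
g=eyes.grab_frame("scene"); save(g,"s15.png")
for c in("wrist","scene"):print([(c,m,[(x["uv"],x["p"]) for x in eyes.pinpoint(m,c)[:2]]) for m in("pin_tip","lid_hole")])
p=st["tool_pos"]; zt=p[2]-.0526
print("pred tip",proj(W,[p[0],p[1],zt]),"hole pred",proj(W,[.593,-.0688,.152]),"scene tip",proj(S,[p[0],p[1],zt]),proj(S,[.593,-.0688,.152]))
im=cv2.imread("pics/w15.png");c=cv2.resize(im[130:330,180:380],None,fx=3,fy=3,interpolation=cv2.INTER_CUBIC)
b=cv2.imread("pics/s15.png");d=cv2.resize(b[190:290,260:360],(600,600),interpolation=cv2.INTER_CUBIC)
cv2.imwrite("pics/m15.png",cv2.resize(np.hstack([c,d]),(800,400)))
E
```

```text
[ 0.5916 -0.068   0.241 ] [-0.0007  0.8548  0.5189 -0.0003] [-0.0064  0.525  -0.2794] 22.435904737612272
[('wrist', 'pin_tip', [([282.4, 235.3], 0.73)]), ('wrist', 'lid_hole', [([281.8, 216.9], 0.92)])]
[('scene', 'pin_tip', [([303.2, 231.0], 0.55)]), ('scene', 'lid_hole', [([297.7, 242.8], 0.91), ([252.9, 335.6], 0.16)])]
pred tip [279.2846 232.9723] hole pred [281.6996 214.4105] scene tip [300.774  233.2682] [301.0737 243.2819]
```

View pics/m15.png

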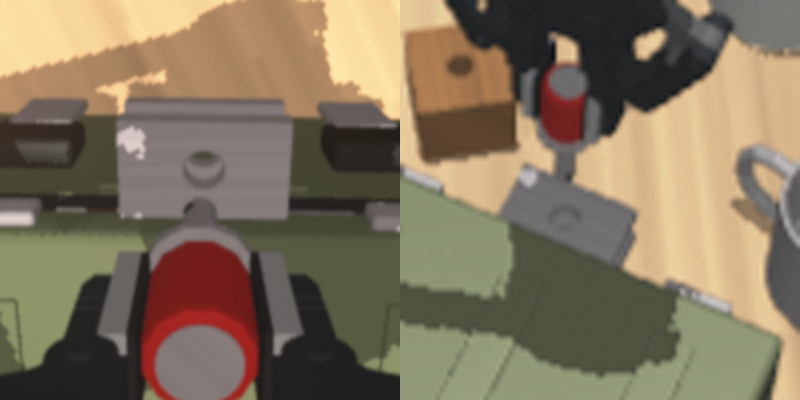

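```bash

python3 - <<'E'
from cams import *
a=[]
for i in range(6):
    a.append(monitor.state()["tool_pos"]); eyes.grab_frame("top")
a=np.array(a);print(a,a.mean(0))
E
```

```text
[[ 0.592  -0.0679  0.2419]
 [ 0.592  -0.0682  0.242 ]
 [ 0.592  -0.0683  0.242 ]
 [ 0.592  -0.0684  0.2419]
 [ 0.592  -0.0686  0.2419]
 [ 0.5921 -0.0687  0.2418]] [ 0.592  -0.0683  0.2419]
```

>>> step_arm:
  motion:
    - [0.002, 0, -0.03, 0, 0, 0, 255]
    - [0.002, 0, -0.05, 0, 0, 0, 255]
    - [0.002, 0, -0.064, 0, 0, 0, 255]
    - [0.002, 0, -0.075, 0, 0, 0, 255]
    - [0.002, 0, -0.085, 0, 0, 0, 255]
    - [0.002, 0, -0.085, 0, 0, 0, 255]

```text
time: 19.85
tool_pos: [0.5926, -0.0687, 0.1982]
tool_rot: [-0.001, 0.855, 0.519, -0.001]
contact_force: [-0.6, -0.0, -0.2]
gripper_width: 0.262
```

```bash

python3 - <<'E'
from cams import *
st=monitor.state(); f=eyes.grab_frame("wrist"); save(f,"w16.png"); print(st["tool_pos"],st["tool_rot"],st["contact_force"],st["gripper_width"]*85)
g=eyes.grab_frame("scene"); save(g,"s16.png")
im=cv2.imread("pics/w16.png");c=cv2.resize(im[130:330,180:380],None,fx=3,fy=3,interpolation=cv2.INTER_CUBIC)
b=cv2.imread("pics/s16.png");d=cv2.resize(b[190:290,260:360],(600,600),interpolation=cv2.INTER_CUBIC)
cv2.imwrite("pics/m16.png",cv2.resize(np.hstack([c,d]),(800,400)))
E
```

```text
[ 0.5926 -0.0687  0.1982] [-0.0006  0.8549  0.5187 -0.0005] [-0.6086 -0.0364 -0.1591] 22.302128774434784
```

View pics/m16.png

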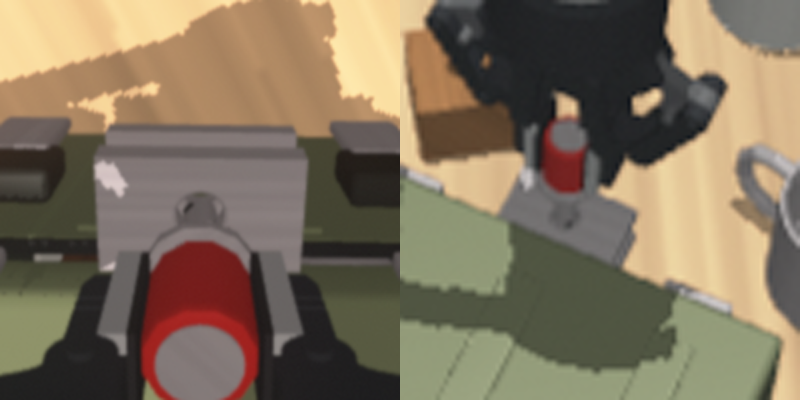

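The tip enters the lid hole with no force. Continue.

>>> step_arm:
  motion:
    - [0, 0, -0.015, 0, 0, 0, 255]
    - [0, 0, -0.03, 0, 0, 0, 255]
    - [0, 0, -0.045, 0, 0, 0, 255]
    - [0, 0, -0.06, 0, 0, 0, 255]
    - [0, 0, -0.06, 0, 0, 0, 255]

```text
time: 20.45
tool_pos: [0.592, -0.0685, 0.1672]
tool_rot: [-0.001, 0.855, 0.519, -0.001]
contact_force: [0.4, -0.2, -0.9]
gripper_width: 0.261
```

>>> step_arm:
  motion:
    - [0, 0, -0.01, 0, 0, 0, 255]
    - [0, 0, -0.018, 0, 0, 0, 255]
    - [0, 0, -0.026, 0, 0, 0, 255]
    - [0, 0, -0.032, 0, 0, 0, 255]
    - [0, 0, -0.032, 0, 0, 0, 255]

```text
time: 20.95
tool_pos: [0.5938, -0.0684, 0.1541]
tool_rot: [0.0, 0.855, 0.519, 0.001]
contact_force: [0.7, 3.0, 4.7]
gripper_width: 0.262
```

>>> step_arm:
  motion:
    - [0, 0, -0.004, 0, 0, 0, 255]
    - [0, 0, -0.008, 0, 0, 0, 255]
    - [0, 0, -0.01, 0, 0, 0, 255]
    - [0, 0, -0.01, 0, 0, 0, 255]

```text
time: 21.35
tool_pos: [0.5942, -0.0683, 0.1501]
tool_rot: [0.0, 0.855, 0.519, 0.002]
contact_force: [0.0, 4.1, 7.7]
gripper_width: 0.256
```

>>> step_arm:
  motion:
    - [0, 0, -0.004, 0, 0, 0, 255]
    - [0, 0, -0.008, 0, 0, 0, 255]
    - [0, 0, -0.008, 0, 0, 0, 255]
    - [0, 0, -0.008, 0, 0, 0, 255]

```text
time: 21.75
tool_pos: [0.5948, -0.0684, 0.1479]
tool_rot: [0.001, 0.855, 0.519, 0.002]
contact_force: [-0.9, 4.4, 12.7]
gripper_width: 0.261
```

```bash

python3 - <<'E'
from cams import *
st=monitor.state(); f=eyes.grab_frame("wrist"); save(f,"w17.png"); print(st["tool_pos"],st["tool_rot"],st["contact_force"],st["ft_torque"],st["gripper_width"]*85)
g=eyes.grab_frame("scene"); save(g,"s17.png")
print(monitor.state()["contact_force"],monitor.state()["tool_pos"])
im=cv2.imread("pics/w17.png");c=cv2.resize(im[130:330,180:380],None,fx=3,fy=3,interpolation=cv2.INTER_CUBIC)
b=cv2.imread("pics/s17.png");d=cv2.resize(b[190:290,260:360],(600,600),interpolation=cv2.INTER_CUBIC)
cv2.imwrite("pics/m17.png",cv2.resize(np.hstack([c,d]),(800,400)))
E
```

```text
[ 0.5948 -0.0684  0.1479] [0.001  0.8549 0.5189 0.002 ] [-0.9109  4.4145 12.6771] [ 0.6916  0.294  -0.06  ] 22.19098637596249
[-0.8515  4.4279 11.9579] [ 0.5948 -0.0684  0.1479]
```

View pics/m17.png

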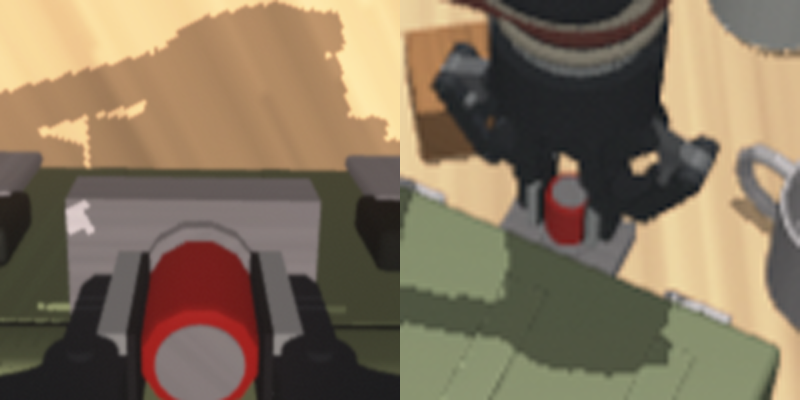

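>>> step_arm:
  motion:
    - [0, 0, -0.003, 0, 0, 0, 255]
    - [0, 0, -0.006, 0, 0, 0, 255]
    - [0, 0, -0.006, 0, 0, 0, 255]
    - [0, 0, -0.006, 0, 0, 0, 255]

```text
time: 22.25
tool_pos: [0.5952, -0.0684, 0.1467]
tool_rot: [0.001, 0.855, 0.519, 0.002]
contact_force: [-3.0, 5.2, 18.1]
gripper_width: 0.26
```

```bash

python3 - <<'E'
from cams import *
st=monitor.state(); f=eyes.grab_frame("wrist"); save(f,"w18.png"); W=cam(f,st)
g=eyes.grab_frame("scene"); save(g,"s18.png"); t=eyes.grab_frame("top"); save(t,"t18.png")
for c in("scene","wrist"):print(c,[(x["uv"],x["p"]) for x in eyes.pinpoint("pin_grip",c)[:1]],[(x["uv"],x["p"]) for x in eyes.pinpoint("lid_hole",c)[:1]])
print("pred grip scene",[proj(S,(.593,-.0687,z)) for z in(.158,.162,.170)])
print("scene knobtop",atz(S,(302.2,237.5),.179))
for u in((0,.03),(.0,-.03)): pass
s=monitor.state();print(s["time"],s["contact_force"],s["tool_pos"],s["gripper_width"])
b=cv2.imread("pics/s18.png");cv2.imwrite("pics/s18z.png",cv2.resize(b[190:300,230:360],None,fx=6,fy=5.4,interpolation=cv2.INTER_CUBIC))
im=np.vstack([np.hstack([cv2.imread("pics/"+n) for n in("w18.png","s18.png")])]);cv2.imwrite("pics/m18.png",cv2.resize(im,(800,300),interpolation=cv2.INTER_AREA))
E
```

```text
scene [([302.9, 244.2], 0.6)] [([296.6, 248.2], 0.95)]
wrist [([277.1, 290.3], 0.64)] []
pred grip scene [array([301.1462, 241.6882]), array([301.1969, 240.6472]), array([301.2995, 238.5433])]
scene knobtop [ 0.5943 -0.0717  0.179 ]
22.6 [-4.0759  5.4181 18.6907] [ 0.5952 -0.0685  0.1467] 0.25727973458315395
```

View pics/s18z.png

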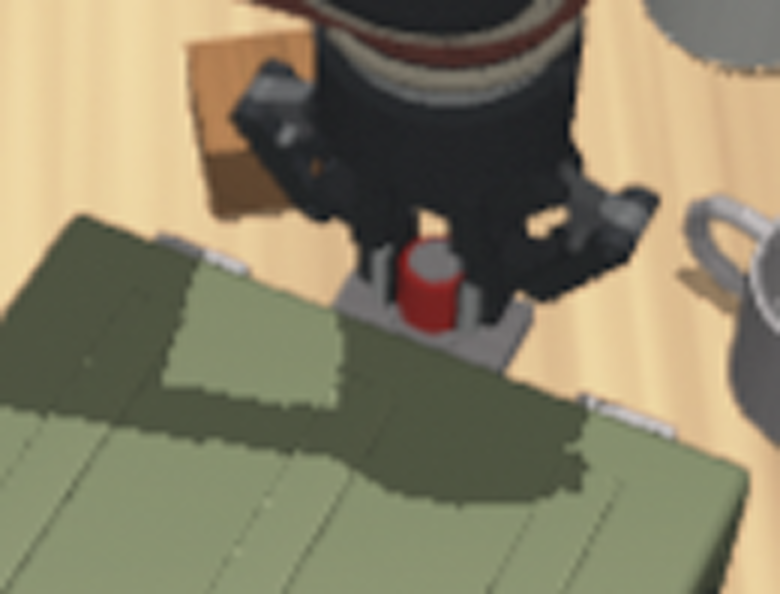

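View pics/m18.png

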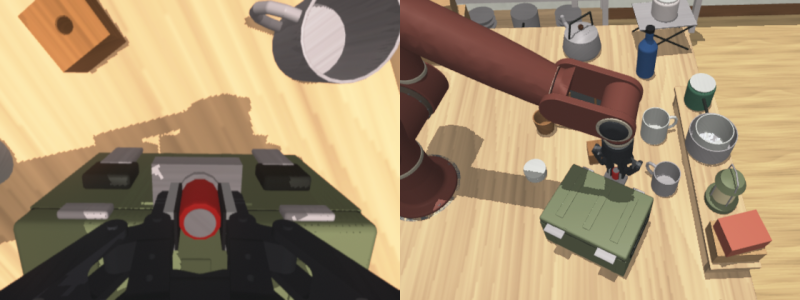

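>>> step_arm:
  motion:
    - [-0.003, 0, 0, 0, 0, 0, 255]
    - [-0.003, 0, 0, 0, 0, 0, 255]
    - [-0.003, 0, 0, 0, 0, 0, 255]

```text
time: 22.9
tool_pos: [0.5947, -0.0684, 0.1469]
tool_rot: [0.002, 0.855, 0.519, 0.004]
contact_force: [0.1, 6.2, 17.3]
gripper_width: 0.26
```

```bash

python3 - <<'E'
from cams import *
c=np.array([.543,-.1642,0]);x=np.array([-.464,-.886,0]);y=np.array([.886,-.464,0]);h=c+.09*x
def P(r,yy,n,th): 
    u=r*np.cos(th)-n*np.sin(th); z=r*np.sin(th)+n*np.cos(th); return h-u*x+yy*y+[0,0,.13+z]
pts={"FL":(.18,-.12,.026),"FR":(.18,.12,.026),"lugR":(.216,.03,.01),"lugL":(.216,-.03,.01)}
for k,(r,yy,n) in pts.items():
    print(k,[np.round(proj(S,P(r,yy,n,th)),1).tolist() for th in(0,.06)],[np.round(proj(T,P(r,yy,n,th)),1).tolist() for th in(0,.06)])
b15=cv2.imread("pics/s15.png");b18=cv2.imread("pics/s18.png")
def crop(b): return cv2.resize(b[210:310,230:370],None,fx=2.85,fy=4,interpolation=cv2.INTER_CUBIC)
cv2.imwrite("pics/cmp.png",np.hstack([crop(b15),crop(b18)]))
# lid motion between s15 (unpressed) and s18 near lid right/back edges by phase correlation
for (x0,y0,w,hh) in((225,255,60,60),(300,255,60,60),(230,300,80,60)):
    a=cv2.cvtColor(b15,6).astype(np.float32)[y0:y0+hh,x0:x0+w];d=cv2.cvtColor(b18,6).astype(np.float32)[y0:y0+hh,x0:x0+w]
    print(cv2.phaseCorrelate(a,d))
E
```

```text
FL [[241.4, 226.5], [240.5, 224.3]] [[301.9, 247.6], [302.8, 247.4]]
FR [[356.5, 274.1], [356.8, 272.3]] [[349.0, 162.2], [350.3, 161.3]]
lugR [[318.8, 244.6], [319.0, 241.8]] [[318.0, 188.2], [318.7, 187.1]]
lugL [[290.9, 233.3], [290.7, 230.3]] [[306.2, 209.2], [306.9, 208.2]]
((0.4914845589051957, 0.7276280958239418), 0.6690864210658604)
((-0.07180786473820078, 0.26585926009167693), 0.7966131583849589)
((0.19384749431842607, -0.36849320143218023), 0.9714674345652262)
```

View pics/cmp.png

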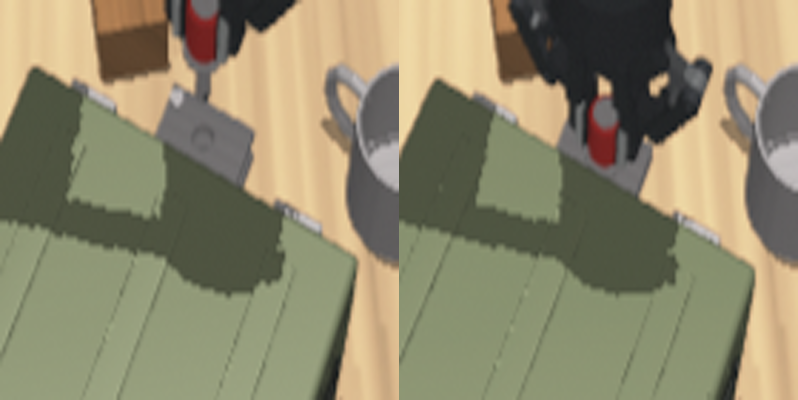

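```bash

python3 - <<'E'
from cams import *
s=monitor.state();print(s["time"],s["contact_force"],s["tool_pos"],s["gripper_width"])
print(manip.job_done()); print(monitor.state()["time"],monitor.state()["contact_force"])
E
```

```text
22.9 [ 0.1156  6.1727 17.2788] [ 0.5947 -0.0684  0.1469] 0.26020774089120824
the job is handed in; nothing more can be done
None
the job is handed in; nothing more can be done
```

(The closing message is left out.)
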